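# Count out tow bars for a toy-shop customer

## Task

Press the zero key of the counting scale (round, left) while its pan is empty, then find every T-shaped tow bar in the crate of mixed spares and lay them all on the pan; with all of them there press the count key (square, middle), then the print key (oblong, right), one key at a time. Then move every T bar from the pan into the customer's cardboard carton, leaving the carton upright on the counter, all the other spares in the crate, and the toys, can, jar and tape where they stand. Do not press zero with T bars on the pan, nor count or print with the pan empty.

Things in the scene. Friction and masses are not known exactly. Their poses are not given: they have to be found in the camera images.
- scale: Grey counting scale, fixed, 270 x 160 mm and 50 mm high. Origin: centre of its underside on the counter; its x points away from the robot, y to the robot's left, z up. The three keys stand in a row across its front (robot side, 98 mm before the centre); the weighing pan is behind them.
- pan (a point): Centre of the upper face of the steel weighing pan's floor, 54 mm above the counter, 45 mm beyond the scale's centre; axes as the scale's. The pan does not move; it is a flat plate 170 mm (x) by 160 mm (y) without a rim, 4 mm above the scale's top face.
- zero_top (a point): Top centre of the zero key: the round key (24 mm across) at the left end of the row as the robot sees it (+y), standing 12 mm proud, 62 mm above the counter when up. The keys are 52 mm apart.
- count_top (a point): Top centre of the count key: the square key (24 x 24 mm) in the middle of the row, as high as the others.
- print_top (a point): Top centre of the print key: the narrow oblong key (34 mm along x, 16 mm along y) at the right end of the row (-y), as high as the others.
- zero_key (a joint): Spring key; its joint reads 0 m when up and 0.006 m when fully down (needs about 5 N); it counts as pressed beyond 0.004 m and springs back when let go.
- count_key (a joint): Spring key; its joint reads 0 m when up and 0.006 m when fully down (needs about 5 N); it counts as pressed beyond 0.004 m and springs back when let go.
- print_key (a joint): Spring key; its joint reads 0 m when up and 0.006 m when fully down (needs about 5 N); it counts as pressed beyond 0.004 m and springs back when let go.
- crate: Open plank crate of mixed steel spares, fixed, 237 x 237 mm outside, 45 mm high, walls and floor 6 mm thick. Origin: centre of its underside. It stands to one side of the scale (left or right, it varies) and the customer's carton on the other. The spares lie flat on its floor in any order.
- carton: The customer's open cardboard carton, loose, 0.35 kg, 220 mm (its x) by 170 mm (its y), 50 mm high, walls and floor 5 mm thick. Origin: centre of its underside.
- tbar1: A wanted T-shaped tow bar of solid steel, about 60 g, 12 mm thick: a bar 56 mm long of 12 x 12 mm section along its own x, with a crosspiece 30 mm wide (along its y) and 12 mm long (x = 16 to 28 mm) across its +x end. Origin: middle of the bar's 56 mm length, on its underside; z is its upward face (both faces are alike). Three or four T bars are there in a run; an absent one has no pose.
- tbar2: A wanted T-shaped tow bar of solid steel, about 60 g, 12 mm thick: a bar 56 mm long of 12 x 12 mm section along its own x, with a crosspiece 30 mm wide (along its y) and 12 mm long (x = 16 to 28 mm) across its +x end. Origin: middle of the bar's 56 mm length, on its underside; z is its upward face (both faces are alike). As tbar1; may be absent.
- tbar3: A wanted T-shaped tow bar of solid steel, about 60 g, 12 mm thick: a bar 56 mm long of 12 x 12 mm section along its own x, with a crosspiece 30 mm wide (along its y) and 12 mm long (x = 16 to 28 mm) across its +x end. Origin: middle of the bar's 56 mm length, on its underside; z is its upward face (both faces are alike). As tbar1; may be absent.
- tbar4: A wanted T-shaped tow bar of solid steel, about 60 g, 12 mm thick: a bar 56 mm long of 12 x 12 mm section along its own x, with a crosspiece 30 mm wide (along its y) and 12 mm long (x = 16 to 28 mm) across its +x end. Origin: middle of the bar's 56 mm length, on its underside; z is its upward face (both faces are alike). As tbar1; may be absent.
- straight1: Other spare: plain straight steel bar 56 x 12 x 12 mm along its x with no crosspiece. Origin: centre of its underside. Stays in the crate.
- elbow1: Other spare: L-shaped steel bar, 56 mm long and 12 mm thick along its x, with an arm to one side only (+y, reaching 18 mm from the bar's centre line) at its +x end. Origin: middle of the bar's length, on its underside. Stays in the crate.
- wheel: Other spare: dark steel wheel, a disc 36 mm across and 12 mm thick. Origin: centre of its underside. Stays in the crate.
- straight2: Other spare: plain straight steel bar 56 x 12 x 12 mm along its x with no crosspiece. Origin: centre of its underside. Stays in the crate.
- elbow2: Other spare: L-shaped steel bar, 56 mm long and 12 mm thick along its x, with an arm to one side only (+y, reaching 18 mm from the bar's centre line) at its +x end. Origin: middle of the bar's length, on its underside. Stays in the crate.
- tractor: Bystander: toy tractor, about 90 mm long and 70 mm high. Origin: under its middle.
- oilcan: Bystander: small oil can 66 mm across, 110 mm high. Origin: centre of its underside.
- jar: Bystander: glass jar 70 mm across, 90 mm high. Origin: centre of its underside.
- wagon: Bystander: toy wagon 100 mm long, 52 mm high. Origin: under its middle.
- tape: Bystander: roll of tape lying flat beyond the scale, 64 mm across, 25 mm high. Origin: centre of its underside.
Things that resemble listed ones, but are neither listed nor needed, are in the scene too. What is meant by the wheel is not red, and is the larger of those in its own colour.

How it is judged (in metres and radians):
On the way, in this order (a step that is already met when the one before it is completed fails the run):
1. the zero key is pressed with the pan empty (value of joint zero_key above 0.004 m and not (x of tbar1 in the frame of pan between -0.083 and 0.083 m and y of tbar1 in the frame of pan between -0.078 and 0.078 m and z of tbar1 in the frame of pan between -0.005 and 0.03 m) and not (x of tbar2 in the frame of pan between -0.083 and 0.083 m and y of tbar2 in the frame of pan between -0.078 and 0.078 m and z of tbar2 in the frame of pan between -0.005 and 0.03 m) and not (x of tbar3 in the frame of pan between -0.083 and 0.083 m and y of tbar3 in the frame of pan between -0.078 and 0.078 m and z of tbar3 in the frame of pan between -0.005 and 0.03 m) and not (x of tbar4 in the frame of pan between -0.083 and 0.083 m and y of tbar4 in the frame of pan between -0.078 and 0.078 m and z of tbar4 in the frame of pan between -0.005 and 0.03 m)), for 0.04 s.
2. all T bars lie on the pan (x of tbar1 in the frame of pan between -0.083 and 0.083 m and y of tbar1 in the frame of pan between -0.078 and 0.078 m and z of tbar1 in the frame of pan between -0.005 and 0.03 m and x of tbar2 in the frame of pan between -0.083 and 0.083 m and y of tbar2 in the frame of pan between -0.078 and 0.078 m and z of tbar2 in the frame of pan between -0.005 and 0.03 m and x of tbar3 in the frame of pan between -0.083 and 0.083 m and y of tbar3 in the frame of pan between -0.078 and 0.078 m and z of tbar3 in the frame of pan between -0.005 and 0.03 m and x of tbar4 in the frame of pan between -0.083 and 0.083 m and y of tbar4 in the frame of pan between -0.078 and 0.078 m and z of tbar4 in the frame of pan between -0.005 and 0.03 m and linear speed of each of tbar1, tbar2, tbar3, tbar4 below 0.03 m/s), for 0.3 s.
3. the count key is pressed with all T bars on the pan (value of joint count_key above 0.004 m and x of tbar1 in the frame of pan between -0.083 and 0.083 m and y of tbar1 in the frame of pan between -0.078 and 0.078 m and z of tbar1 in the frame of pan between -0.005 and 0.03 m and x of tbar2 in the frame of pan between -0.083 and 0.083 m and y of tbar2 in the frame of pan between -0.078 and 0.078 m and z of tbar2 in the frame of pan between -0.005 and 0.03 m and x of tbar3 in the frame of pan between -0.083 and 0.083 m and y of tbar3 in the frame of pan between -0.078 and 0.078 m and z of tbar3 in the frame of pan between -0.005 and 0.03 m and x of tbar4 in the frame of pan between -0.083 and 0.083 m and y of tbar4 in the frame of pan between -0.078 and 0.078 m and z of tbar4 in the frame of pan between -0.005 and 0.03 m), for 0.04 s.
4. the print key is pressed with all T bars on the pan (value of joint print_key above 0.004 m and x of tbar1 in the frame of pan between -0.083 and 0.083 m and y of tbar1 in the frame of pan between -0.078 and 0.078 m and z of tbar1 in the frame of pan between -0.005 and 0.03 m and x of tbar2 in the frame of pan between -0.083 and 0.083 m and y of tbar2 in the frame of pan between -0.078 and 0.078 m and z of tbar2 in the frame of pan between -0.005 and 0.03 m and x of tbar3 in the frame of pan between -0.083 and 0.083 m and y of tbar3 in the frame of pan between -0.078 and 0.078 m and z of tbar3 in the frame of pan between -0.005 and 0.03 m and x of tbar4 in the frame of pan between -0.083 and 0.083 m and y of tbar4 in the frame of pan between -0.078 and 0.078 m and z of tbar4 in the frame of pan between -0.005 and 0.03 m), for 0.04 s.
At the end, for the whole second after the job is handed in: Every T bar present lies at rest inside the carton (its origin within the carton's walls and below 45 mm above the carton's underside); the carton stands upright (within 0.1 rad) on the counter and still; all five other spares are inside the crate; all keys are up (x of tbar1 in the frame of carton between -0.107 and 0.107 m and y of tbar1 in the frame of carton between -0.082 and 0.082 m and z of tbar1 in the frame of carton between 0 and 0.045 m and x of tbar2 in the frame of carton between -0.107 and 0.107 m and y of tbar2 in the frame of carton between -0.082 and 0.082 m and z of tbar2 in the frame of carton between 0 and 0.045 m and x of tbar3 in the frame of carton between -0.107 and 0.107 m and y of tbar3 in the frame of carton between -0.082 and 0.082 m and z of tbar3 in the frame of carton between 0 and 0.045 m and x of tbar4 in the frame of carton between -0.107 and 0.107 m and y of tbar4 in the frame of carton between -0.082 and 0.082 m and z of tbar4 in the frame of carton between 0 and 0.045 m and linear speed of each of tbar1, tbar2, tbar3, tbar4 below 0.03 m/s and angle between carton's own z axis and vertical below 0.1 rad and height (world z) of carton between -0.01 and 0.01 m and linear speed of carton below 0.02 m/s and x of straight1 in the frame of crate between -0.114 and 0.114 m and y of straight1 in the frame of crate between -0.114 and 0.114 m and z of straight1 in the frame of crate between 0 and 0.045 m and x of straight2 in the frame of crate between -0.114 and 0.114 m and y of straight2 in the frame of crate between -0.114 and 0.114 m and z of straight2 in the frame of crate between 0 and 0.045 m and x of elbow1 in the frame of crate between -0.114 and 0.114 m and y of elbow1 in the frame of crate between -0.114 and 0.114 m and z of elbow1 in the frame of crate between 0 and 0.045 m and x of elbow2 in the frame of crate between -0.114 and 0.114 m and y of elbow2 in the frame of crate between -0.114 and 0.114 m and z of elbow2 in the frame of crate between 0 and 0.045 m and x of wheel in the frame of crate between -0.114 and 0.114 m and y of wheel in the frame of crate between -0.114 and 0.114 m and z of wheel in the frame of crate between 0 and 0.045 m and value of joint each of zero_key, count_key, print_key below 0.002 m); the robot touches nothing.
It fails at once if two keys are pressed at the same time (value of joint each of zero_key, count_key above 0.004 m or value of joint each of zero_key, print_key above 0.004 m or value of joint each of count_key, print_key above 0.004 m).
It fails at once if zero is pressed with a T bar on the pan (value of joint zero_key above 0.004 m and ((x of tbar1 in the frame of pan between -0.083 and 0.083 m and y of tbar1 in the frame of pan between -0.078 and 0.078 m and z of tbar1 in the frame of pan between -0.005 and 0.03 m) or (x of tbar2 in the frame of pan between -0.083 and 0.083 m and y of tbar2 in the frame of pan between -0.078 and 0.078 m and z of tbar2 in the frame of pan between -0.005 and 0.03 m) or (x of tbar3 in the frame of pan between -0.083 and 0.083 m and y of tbar3 in the frame of pan between -0.078 and 0.078 m and z of tbar3 in the frame of pan between -0.005 and 0.03 m) or (x of tbar4 in the frame of pan between -0.083 and 0.083 m and y of tbar4 in the frame of pan between -0.078 and 0.078 m and z of tbar4 in the frame of pan between -0.005 and 0.03 m))).
It fails at once if count or print is pressed with no T bar on the pan (value of joint any of count_key, print_key above 0.004 m and not (x of tbar1 in the frame of pan between -0.083 and 0.083 m and y of tbar1 in the frame of pan between -0.078 and 0.078 m and z of tbar1 in the frame of pan between -0.005 and 0.03 m) and not (x of tbar2 in the frame of pan between -0.083 and 0.083 m and y of tbar2 in the frame of pan between -0.078 and 0.078 m and z of tbar2 in the frame of pan between -0.005 and 0.03 m) and not (x of tbar3 in the frame of pan between -0.083 and 0.083 m and y of tbar3 in the frame of pan between -0.078 and 0.078 m and z of tbar3 in the frame of pan between -0.005 and 0.03 m) and not (x of tbar4 in the frame of pan between -0.083 and 0.083 m and y of tbar4 in the frame of pan between -0.078 and 0.078 m and z of tbar4 in the frame of pan between -0.005 and 0.03 m)).
It fails at once if a toy, the can, the jar or the tape is moved more than 4 cm (distance of any of tractor, oilcan, jar, wagon, tape from where it was at the start of the episode above 0.04 m).
Of tbar1, tbar2, tbar3, tbar4 only 3 to 4 are there at a start; the rules pass over those that are not, and their reading is None.
At some moment in a run one of carton may be knocked a few centimetres aside while the robot is not near it.
Once in a run the grip may slacken for a moment while it holds something.
It also fails if it takes over 210 s, if anything falls off the work surface, if the arm or the gripper's body presses on something with over 40 N, if the wrist force passes 120 N, or if a joint passes its speed limit or range.

## Robot

A 6-joint arm with a two-finger parallel gripper is mounted at the origin on the work surface. World frame = base frame: x ahead of the robot, y to its left, z up, the work surface at z = 0. Lengths are in m, angles in degrees, forces in N, time in s.
With the tool pointing down it reaches from about 0.275 to 0.725 m from the base axis. Payload 5.6 kg.
Tool frame: the origin (TCP) lies at the very end of the fingers, on their centre line; the grasp point (between the pads) lies 19 mm behind it (pinch_z is the distance from the TCP to the grasp point, in m); z points along the fingers, y is the direction in which the jaws open and shut (so a half turn about z gives the same grasp; the last joint's range is limited). The gripper opens to 85 mm and grips with 20 to 120 N. Pads are 22 mm wide; open, the fingers measure 114 mm over their backs; the gripper's body (76 mm by 85 mm) begins 54 mm behind the grasp point. The pads swing forward as they close: fully open they stand 13 mm farther back than shut.
Start: joints at [90.619, 14.616, 6.199, 0, -81.583, -16.306], TCP at [0.149, 0.53, 0.231] pointing down, gripper open.
Joint ranges: [-168.99, 168.99], [-69.2, 112.95], [-62.41, 85.93], [-164.36, 98.24], [-168.68, -3.75], [-174.98, 174.98]. Speed limits (degrees/s): [147.25, 147.25, 180, 180, 180, 180].

## Interface

Orientations are given as a 3x3 rotation matrix whose columns are the frame's x, y, z axes.
In Python, from station import * gives the robot as it stands.
- The arm moves only by the tool move_arm, never from a script. Its argument "deltas" is a list of rows, each a list of 7 numbers: the closure, from -1 (fully open) to 1 (shut), so that 0 is half open, then the shift along the tool's x, y, z in m, then the turn, a rotation vector about the tool's x, y, z in rad. A call has 1 to 20 rows; each row is the pose to reach, as a shift and turn from the pose commanded when the call began, along the tool's axes at that moment; what a row does not reach only later rows make up. A row lasts 1/8 s, in which the tool goes at most 62.5 mm and 10.7 degrees, less where a joint would pass 70% of its speed; a pose out of reach is approached as far as the arm can. A call with a gripper value outside its range is refused whole. The fingers move at their own pace and stop on an object; the grip force is fixed at half the most. Time passes only in rows, so rows that repeat a pose let the fingers close. It gives the time, the measured TCP pose, the force and the opening at its end, in the units of the state.
- observe(): the state, without advancing time (a new reading comes with each control period).
- snapshot(name): name is "scene" or "top" or "wrist"; returns the picture (480x640x3 uint8, red, green, blue); there is no depth.
- calibration(name): a dict with "fov_y" (degrees; the focal length in pixels is half the picture's height over the tangent of half this angle, whatever the lens; pixels are square), "cx", "cy" (the principal point, pixels), "R" (3x3) and "t" (3): a world point X has camera coordinates R X + t. Camera axes: x right, y down, z forward; pixel columns grow to the right and rows downward; lengths in m; the calibration is good to about 2 mm. A picture is of the moment at which its call begins: read the wrist's pose just before it. calibration takes no time and is no camera call; for the wrist camera it gives the pose at the moment of the call.
- sign_off(): hands the job in, once; it reports no verdict.
The state is a dict: "time": time; "q": joint angles; "qd": joint speeds; "joint_torque": joint torques, N m; "position": TCP position; "eef_rot": TCP orientation; "force": force on the tool from outside, world axes, zero at the start; "ft_torque": the same for the moment, N m; "grip_width": finger opening in m.
Only numpy, scipy, OpenCV 4.12 (cv2) and the standard library are available. Lean on these libraries where they do the work, as an engineer would, in place of code of your own. Each camera call takes 0.05 s, during which the arm holds its last target.

## Working session

There is one attempt and no reset: what is moved stays moved. The work goes in short steps, Python scripts to look and compute and a tool call to move; the robot and the scene stay as the last step left them, time stands still between calls to the robot, and variables do not carry over. Pictures are saved under pics/ and viewed, and the job is handed in when it is done.

Besides the shell and the picture viewer there is one more tool, called after "Call:" as name([rows], argument=value, ...), one row to a line, values as JSON. move_arm: Moves the arm, as the interface text tells. Its arguments: {"type":"object","properties":{"deltas":{"type":"array"}},"required":["deltas"]}

```bash
mkdir -p pics
python3 - <<'E'
from station import *
import cv2
s=observe();print(s)
for n in("scene","top","wrist"):
    c=calibration(n);print(n,c)
    cv2.imwrite(f"pics/{n}0.png",snapshot(n)[:,:,::-1])
E
```

```text
{'time': 0.0, 'q': array([ 9.06198763e+01,  1.46535799e+01,  6.13188636e+00, -2.76445761e-02,
       -8.15828384e+01, -1.63059525e+01]), 'qd': array([ 0.07079659,  0.07799017, -0.02902043,  0.01064552,  0.03834288,
        0.01535971]), 'joint_torque': array([-2.62297690e-04, -3.86631453e+01,  2.37940013e+01,  5.36483914e+00,
       -6.08556598e-03, -9.12176233e-06]), 'position': array([0.14851207, 0.52906477, 0.23039808]), 'eef_rot': array([[ 9.62738276e-01, -2.70434471e-01, -4.57526119e-04],
       [-2.70434853e-01, -9.62736539e-01, -1.82946661e-03],
       [ 5.42737240e-05,  1.88502854e-03, -9.99998222e-01]]), 'force': array([-0.5818375 ,  0.17282246,  0.05964271]), 'ft_torque': array([ 0.05805363,  0.01757691, -0.00646674]), 'grip_width': 0.08527617608272606}
scene {'fov_y': 43.250291816642985, 'cx': 319.7553272701126, 'cy': 246.3388773593195, 'R': array([[-0.69706897,  0.71697729,  0.00619833],
       [ 0.55767172,  0.54757986, -0.62382574],
       [-0.45066297, -0.43139293, -0.78153889]]), 't': array([ 0.39626791, -0.3143745 ,  1.48511611])}
top {'fov_y': 53.74548720719305, 'cx': 318.16356780525115, 'cy': 239.65887064742898, 'R': array([[ 0.02756383, -0.99936306,  0.02266506],
       [-0.99073472, -0.0303282 , -0.13238169],
       [ 0.13298477, -0.01880611, -0.99093965]]), 't': array([0.00701305, 0.61860579, 1.14713931])}
wrist {'fov_y': 62.02294867626361, 'cx': 312.3689550287074, 'cy': 229.79419675234652, 'R': array([[-0.27085695, -0.96261688,  0.00229293],
       [-0.91297295,  0.25764198,  0.31638741],
       [-0.30515062,  0.08360234, -0.9486273 ]]), 't': array([ 0.54891921, -0.04176898,  0.38020262])}
```

View pics/scene0.png

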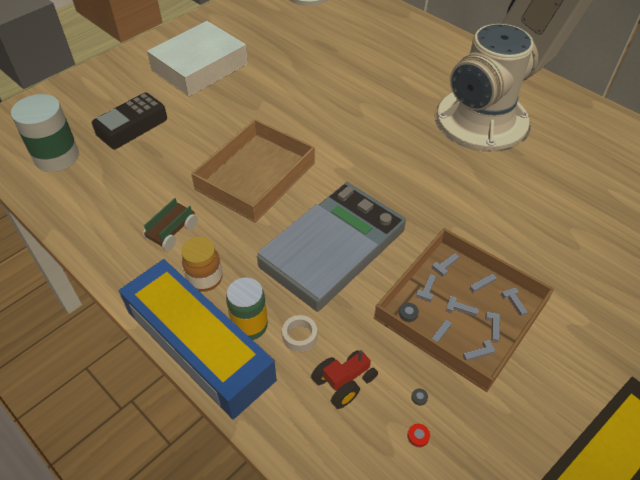

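View pics/top0.png

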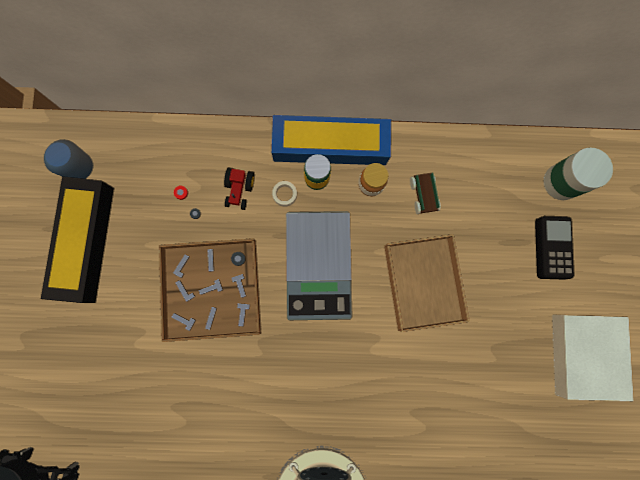

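View pics/wrist0.png

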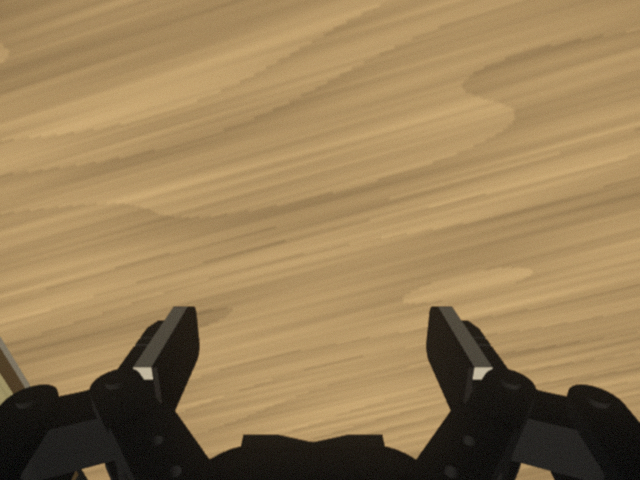

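The top view shows the scale at about (319,265), the crate at (210,290) and the carton at (426,283). Next I enlarge the crate in both views and measure the landmarks.

```bash
cat > h.py <<'E'
import numpy as np, cv2
from station import *
def K(c):
    f=240/np.tan(np.radians(c['fov_y']/2)); return f,c['cx'],c['cy']
def ray(c,px,z):
    f,cx,cy=K(c);R=np.array(c['R']);t=np.array(c['t'])
    d=R.T@np.array([(px[0]-cx)/f,(px[1]-cy)/f,1.]);o=-R.T@t
    return o+d*(z-o[2])/d[2]
def proj(c,X):
    f,cx,cy=K(c);p=np.array(c['R'])@np.array(X)+np.array(c['t']);return np.array([f*p[0]/p[2]+cx,f*p[1]/p[2]+cy])
def tool(v,s=None): # world vec -> tool axes
    s=s or observe();return np.array(s['eef_rot']).T@np.array(v)
E
python3 - <<'E'
from h import *
t=cv2.imread("pics/top0.png");s=cv2.imread("pics/scene0.png")
a=cv2.resize(t[230:350,150:270],(600,600),interpolation=cv2.INTER_CUBIC)
cv2.imwrite("pics/crate_top.png",a)
cv2.imwrite("pics/crate_sc.png",cv2.resize(s[220:395,365:565],(800,700),interpolation=cv2.INTER_CUBIC)[:600])
c=calibration("top")
for n,p,z in [("scaleFL",(288,319),.05),("FR",(352,319),.05),("BL",(286,212),.05),("BR",(350,212),.05),("zero",(298,305),.062),("count",(319,305),.062),("print",(340.5,304),.062),
 ("cartFL",(399,331),.05),("cartFR",(467,320),.05),("cartBL",(387,244),.05),("cartBR",(453,236),.05),
 ("crFL",(163,340),.045),("crFR",(261,333),.045),("crBL",(160,246),.045),("crBR",(256,239),.045)]:
    print(n,ray(c,p,z).round(3))
E
```

```text
scaleFL [0.42  0.093 0.05 ]
FR [ 0.424 -0.063  0.05 ]
BL [0.684 0.108 0.05 ]
BR [ 0.689 -0.053  0.05 ]
zero [0.455 0.07  0.062]
count [0.456 0.019 0.062]
print [ 0.46  -0.033  0.062]
cartFL [ 0.399 -0.178  0.05 ]
cartFR [ 0.429 -0.345  0.05 ]
cartBL [ 0.611 -0.147  0.05 ]
cartBR [ 0.637 -0.313  0.05 ]
crFL [0.362 0.393 0.045]
crFR [0.385 0.158 0.045]
crBL [0.59  0.416 0.045]
crBR [0.615 0.18  0.045]
```

View pics/crate_top.png

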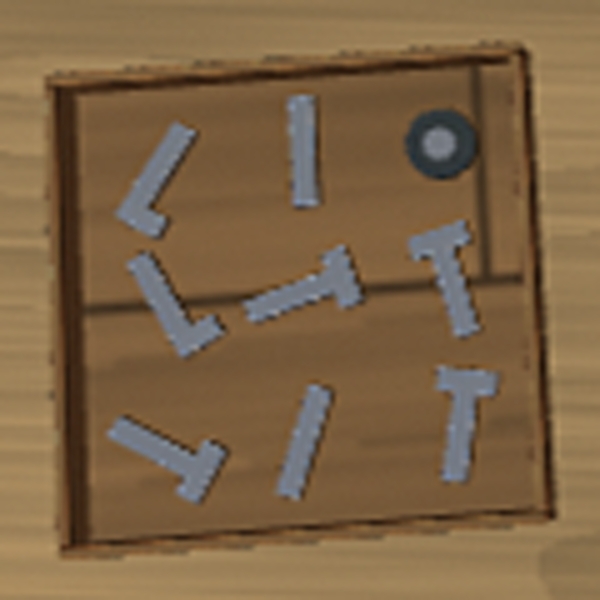

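View pics/crate_sc.png

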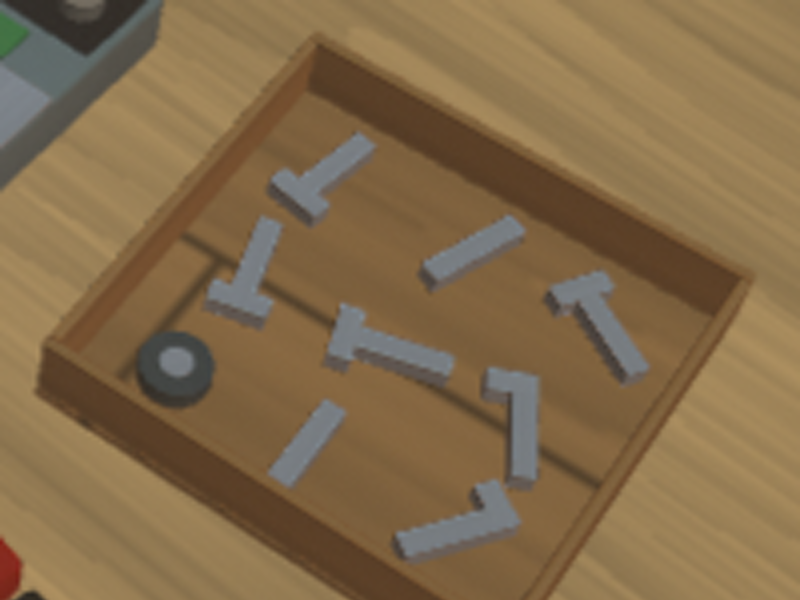

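Candidates in the top crop:
- T bars: (170,455), (305,285), (447,275) and (465,420). All four have a crosspiece on both sides of the stem.
- Elbows: (160,185) and (175,310), each with an arm on one side only.
- Straight bars: (303,150) and (303,440).
- Wheel: (440,143), dark grey and in the crate. The smaller grey wheel and the red one lie outside it.

So four T bars are present. Next I measure them by contour.

```bash
cat >> h.py <<'E'
def bars(img_bgr,c,roi,z,minA=60):
    """grey steel blobs in roi (x0,x1,y0,y1) -> list of world contours, on plane z"""
    x0,x1,y0,y1=roi
    im=img_bgr[y0:y1,x0:x1].astype(int);S=4
    im=cv2.resize(img_bgr[y0:y1,x0:x1],None,fx=S,fy=S,interpolation=cv2.INTER_CUBIC).astype(int)
    m=((im[:,:,0]-im[:,:,2]>-5)&(im.sum(2)>330)).astype(np.uint8)*255
    cs,_=cv2.findContours(m,cv2.RETR_EXTERNAL,cv2.CHAIN_APPROX_NONE);out=[]
    for k in cs:
        if cv2.contourArea(k)<minA*S*S: continue
        k=k[:,0,:].astype(float)
        px=(k+.5)/S-.5+np.array([x0,y0])
        out.append((px.mean(0),np.array([ray(c,p,z)[:2] for p in px])))
    return out
def describe(W):
    """world contour(m)-> T pose: origin, heading, plus sizes, and side asymmetry"""
    q=(W*1e4).astype(np.float32)
    r=cv2.fitLine(q,cv2.DIST_L2,0,.01,.01)
    # long axis: use filled polygon moments
    M=cv2.moments(q.reshape(-1,1,2));cen=np.array([M['m10'],M['m01']])/M['m00']
    th=.5*np.arctan2(2*M['mu11'],M['mu20']-M['mu02']);u=np.array([np.cos(th),np.sin(th)])
    a=(q-cen)@u;v=np.array([-u[1],u[0]]);b=(q-cen)@v
    mid=(a.max()+a.min())/2
    if mid>0: u=-u;v=-v;a=-a;b=-b;mid=-mid  # heavy end = +u  (centroid ahead of the middle)
    e=a>a.max()-120
    o=cen+u*mid
    return o/1e4,np.degrees(np.arctan2(u[1],u[0])),(a.max()-a.min())/10,b.max()/10,b.min()/10,M['m00']/100
E
python3 - <<'E'
from h import *
t=cv2.imread("pics/top0.png");c=calibration("top")
for px,W in bars(t,c,(166,256,245,335),.018):
    o,h,L,bp,bm,A=describe(W);print(px.round(),"o",o.round(4),"h",round(h,1),"L,b+,b-,A",np.round([L,bp,bm,A],1))
for px,W in bars(cv2.imread("pics/scene0.png"),calibration("scene"),(385,545,245,375),.018):
    o,h,L,bp,bm,A=describe(W);print("sc",px.round(),"o",o.round(4),"h",round(h,1),"L,b+,b-,A",np.round([L,bp,bm,A],1))
E
```

```text
[184. 321.] o [0.4097 0.3578] h -115.3 L,b+,b-,A [ 55.7  14.7 -14.2 705.1]
[210. 318.] o [0.4169 0.2879] h 165.8 L,b+,b-,A [ 55.2   6.   -5.6 516.2]
[242. 313.] o [0.427  0.2102] h -5.0 L,b+,b-,A [ 54.8  14.3 -13.7 682.3]
[184. 291.] o [0.4827 0.3599] h -138.7 L,b+,b-,A [ 56.8  13.4 -10.1 631. ]
[211. 287.] o [0.4904 0.2938] h -67.2 L,b+,b-,A [ 56.1  14.5 -14.6 685.1]
[239. 284.] o [0.4982 0.2186] h 19.6 L,b+,b-,A [ 54.8  14.6 -14.8 687.2]
[181. 266.] o [0.5467 0.3692] h 158.7 L,b+,b-,A [ 55.9  13.  -10.2 646.7]
[210. 260.] o [0.5616 0.2967] h 5.5 L,b+,b-,A [ 55.6   5.9  -6.1 519.9]
sc [480. 350.] o [0.5492 0.3714] h 158.9 L,b+,b-,A [ 56.7  13.4 -10.4 680.1]
sc [441. 330.] o [0.5613 0.2984] h 6.0 L,b+,b-,A [ 49.    5.9  -5.8 511. ]
sc [494. 324.] o [0.4855 0.3615] h -138.6 L,b+,b-,A [ 57.8  12.1 -10.  640.7]
sc [461. 306.] o [0.493  0.2955] h -67.7 L,b+,b-,A [ 55.1  14.5 -14.8 732.8]
sc [515. 299.] o [0.4124 0.3599] h -115.9 L,b+,b-,A [ 55.3  14.3 -14.3 707. ]
sc [427. 288.] o [0.5004 0.2207] h 19.8 L,b+,b-,A [ 55.2  14.3 -14.6 734.8]
sc [483. 282.] o [0.4192 0.2903] h -14.3 L,b+,b-,A [ 54.5   5.9  -5.9 570.4]
sc [445. 263.] o [0.4293 0.2125] h -4.6 L,b+,b-,A [ 54.5  14.6 -14.8 752.4]
```

Both views agree to about 2 mm, and the bars come out at 55 mm long with crosspieces of ±14.5 mm, as specified. First I move above the zero key with the gripper shut.

Call:
move_arm([
  [1,0.42,0.358,0.1,0,0,0],
  [1,0.42,0.358,0.1,0,0,0],
  [1,0.42,0.358,0.1,0,0,0],
  [1,0.42,0.358,0.1,0,0,0],
  [1,0.42,0.358,0.1,0,0,0],
  [1,0.42,0.358,0.1,0,0,0],
  [1,0.42,0.358,0.1,0,0,0],
  [1,0.42,0.358,0.1,0,0,0],
  [1,0.42,0.358,0.1,0,0,0],
  [1,0.42,0.358,0.1,0,0,0],
  [1,0.42,0.358,0.1,0,0,0],
  [1,0.42,0.358,0.1,0,0,0],
])

```text
time: 1.65
position: [0.456, 0.0723, 0.1316]
eef_rot: [[0.963, -0.269, 0.001], [-0.269, -0.963, 0.0], [0.0, -0.001, -1.0]]
force: [0.4, 0.5, 0.5]
grip_width: 0.0
```

Run:
```python
from h import *
s=observe();print(s['time'],s['position'],s['q'].round(1),s['grip_width'],s['force'])
c=calibration("wrist");im=snapshot("wrist")[:,:,::-1];cv2.imwrite("pics/w1.png",im)
for n,p in(("zero",(.456,.071,.062)),("count",(.457,.018,.062)),("tcp",s['position'])):print(n,proj(c,p))
```

```text
1.65 [0.45598245 0.07232151 0.13158567] [ 28.5   7.9 -17.2  -0.  -64.8  45.9] 4.5325791523222254e-05 [0.40382117 0.50407498 0.54746645]
zero [314.36812574 246.52650385]
count [405.92264097 220.85719429]
tcp [312.04956839 309.02231404]
```

View pics/w1.png

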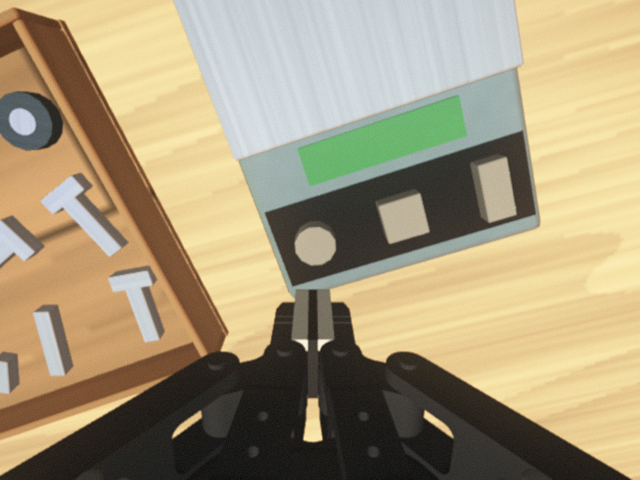

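The wrist picture shows the zero key's top at (315,241), the count key's at (402,213) and the print key's at (491,187), with the pan empty. The fingertips are over the zero key.

Run:
```python
from h import *
c=calibration("wrist")
for p in((315,241),(402,213),(491,187)):print(ray(c,p,.062).round(4))
```

```text
[0.4591 0.0699 0.062 ]
[0.4621 0.0193 0.062 ]
[ 0.4635 -0.0299  0.062 ]
```

Call:
move_arm([
  [1,0.001,0,0.03,0,0,0],
  [1,0.001,0,0.055,0,0,0],
  [1,0.001,0,0.063,0,0,0],
  [1,0.001,0,0.063,0,0,0],
])

```text
time: 2.2
position: [0.4572, 0.0716, 0.0686]
eef_rot: [[0.963, -0.269, 0.0], [-0.269, -0.963, -0.0], [0.0, 0.0, -1.0]]
force: [0.7, -0.4, 1.1]
grip_width: 0.0003
```

Call:
move_arm([
  [1,0.002,0.001,0.006,0,0,0],
  [1,0.002,0.001,0.011,0,0,0],
  [1,0.002,0.001,0.013,0,0,0],
  [1,0.002,0.001,0.013,0,0,0],
  [1,0.002,0.001,0.013,0,0,0],
])

```text
time: 2.82
position: [0.46, 0.0699, 0.0566]
eef_rot: [[0.963, -0.27, 0.003], [-0.27, -0.963, 0.001], [0.002, -0.002, -1.0]]
force: [-1.3, 1.0, 7.4]
grip_width: -0.0001
```

Call:
move_arm([
  [1,0,0,0.001,0,0,0],
  [1,0,0,0.0015,0,0,0],
  [1,0,0,0.0015,0,0,0],
])

```text
time: 3.2
position: [0.4601, 0.0699, 0.0564]
eef_rot: [[0.963, -0.27, 0.003], [-0.27, -0.963, 0.001], [0.003, -0.002, -1.0]]
force: [-6.8, 1.0, 19.1]
grip_width: -0.0003
```

Run:
```python
from h import *
s=observe();print(s['force'],s['position'])
c=calibration("wrist");im=snapshot("wrist")[:,:,::-1];cv2.imwrite("pics/w2.png",im[100:400,150:550])
```

```text
[-6.83441365  1.01240049 19.11636265] [0.46006624 0.06992706 0.05640654]
```

View pics/w2.png

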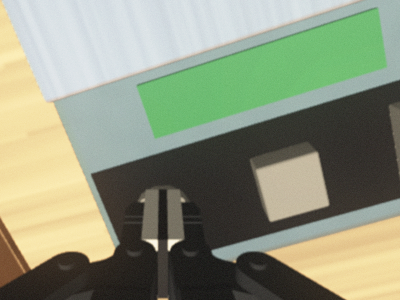

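The zero key is bottomed out at 19 N. Now I lift and plan the move to T bar B.

```bash
cat >> h.py <<'E'
def plan(x,y,z,yaw):
    s=observe();R=np.array(s['eef_rot']);d=R.T@(np.array([x,y,z])-s['position'])
    from scipy.spatial.transform import Rotation as Ro
    a=np.radians(yaw);T=np.array([[np.cos(a),np.sin(a),0],[np.sin(a),-np.cos(a),0],[0,0,-1.]])
    rv=Ro.from_matrix(R.T@T).as_rotvec()
    print("d",d.round(4),"rv",rv.round(3),"q6 est",yaw+90-np.degrees(np.arctan2(y,x)))
E
python3 - <<'E'
from h import *
plan(.4925,.2929,.11,-67.5)
E
```

```text
d [-0.0287 -0.2236 -0.0533] rv [-0.003 -0.002  0.905] q6 est -8.240830225626457
```

Call:
move_arm([
  [1,0,0,-0.03,0,0,0],
  [0.2,0,0,-0.07,0,0,0],
  [0.2,-0.029,-0.224,-0.055,0,0,0.905],
  [0.2,-0.029,-0.224,-0.055,0,0,0.905],
  [0.2,-0.029,-0.224,-0.055,0,0,0.905],
  [0.2,-0.029,-0.224,-0.055,0,0,0.905],
  [0.2,-0.029,-0.224,-0.055,0,0,0.905],
  [0.2,-0.029,-0.224,-0.055,0,0,0.905],
  [0.2,-0.029,-0.224,-0.055,0,0,0.905],
  [0.2,-0.029,-0.224,-0.055,0,0,0.905],
  [0.2,-0.029,-0.224,-0.055,0,0,0.905],
])

```text
time: 4.62
position: [0.4916, 0.2926, 0.109]
eef_rot: [[0.382, -0.924, 0.0], [-0.924, -0.382, 0.0], [-0.0, -0.0, -1.0]]
force: [0.1, -0.1, -0.3]
grip_width: 0.0342
```

Run:
```python
from h import *
s=observe();print(s['force'],s['position'],s['grip_width'],s['q'].round(1))
c=calibration("wrist");im=snapshot("wrist")[:,:,::-1];cv2.imwrite("pics/w3.png",im)
im2=im.copy();im2[290:]=0
for px,W in bars(im2,c,(0,640,0,300),.018,600):
    o,h,L,bp,bm,A=describe(W);print(px.round(),"o",o.round(4),"h",round(h,1),"L,b+,b-,A",np.round([L,bp,bm,A],1))
plan(.4925,.2929,.03,-67.5)
```

```text
[ 0.14172076 -0.09333778 -0.2531044 ] [0.49158707 0.29264482 0.10901859] 0.034207378420503046 [ 46.4  20.8  -3.3  -0.  -65.9 -23.9]
[421. 269.] o [0.4176 0.2874] h -12.7 L,b+,b-,A [ 54.4   6.1  -5.6 505.3]
[312. 228.] o [0.4911 0.2935] h -67.6 L,b+,b-,A [ 54.3  14.3 -14.2 744.1]
[200. 198.] o [0.5624 0.2962] h 5.9 L,b+,b-,A [ 54.6   5.3  -5.3 559.8]
[461. 146.] o [0.4277 0.2101] h -4.9 L,b+,b-,A [ 54.4  14.3 -14.3 755.3]
[342. 115.] o [0.4987 0.2185] h 19.9 L,b+,b-,A [ 54.6  14.4 -14.3 755.4]
[228.  81.] o [0.5682 0.2275] h 73.1 L,b+,b-,A [ 17.2   8.5  -8.5 225.8]
d [ 0.0002 -0.0009  0.079 ] rv [-0.     0.    -0.001] q6 est -8.240830225626457
```

View pics/w3.png

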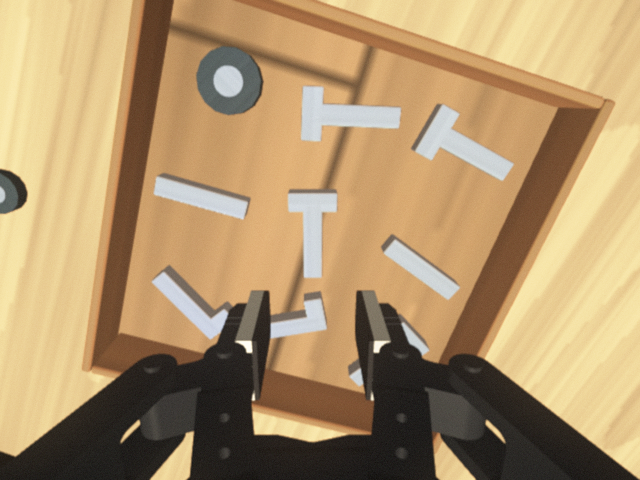

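The wrist view shows T bar B centred between the fingers (stem at about (312,228)). Its position matches the other two cameras to about 1 mm. Descend and grip.

Call:
move_arm([
  [0.25,0,0,0.04,0,0,0],
  [0.25,0,0,0.075,0,0,0],
  [0.25,0,0,0.09,0,0,0],
  [0.25,0,0,0.1,0,0,0],
  [0.25,0,0,0.1,0,0,0],
  [1,0,0,0.1,0,0,0],
  [1,0,0,0.1,0,0,0],
  [1,0,0,0.1,0,0,0],
  [1,0,0,0.1,0,0,0],
])

```text
time: 5.8
position: [0.4923, 0.2937, 0.0102]
eef_rot: [[0.382, -0.924, 0.002], [-0.924, -0.382, 0.001], [-0.001, -0.002, -1.0]]
force: [-1.6, 0.5, 5.2]
grip_width: 0.0097
```

Call:
move_arm([
  [1,0,0,-0.03,0,0,0],
  [1,0,0,-0.07,0,0,0],
  [1,0,0,-0.12,0,0,0],
  [1,0,0,-0.12,0,0,0],
  [1,0,0,-0.12,0,0,0],
])

```text
time: 6.42
position: [0.4909, 0.2928, 0.1283]
eef_rot: [[0.382, -0.924, -0.001], [-0.924, -0.382, 0.0], [-0.001, 0.001, -1.0]]
force: [-0.2, -0.7, -2.2]
grip_width: 0.01
```

Run:
```python
from h import *
s=observe();print(s['force'],s['position'],s['grip_width'])
cv2.imwrite("pics/w4.png",snapshot("wrist")[:,:,::-1])
```

```text
[-0.16746031 -0.70511394 -2.18228417] [0.4909403  0.29284645 0.12825022] 0.010016730892923625
```

View pics/w4.png

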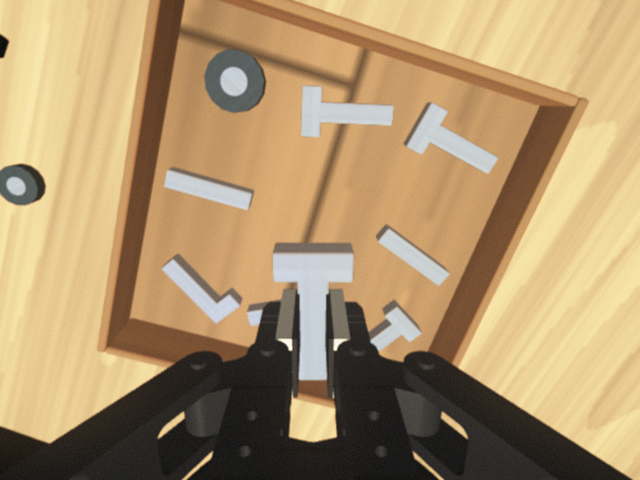

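T bar B is held squarely. Carry it to the far-right spot on the pan.

Run:
```python
from h import *
plan(.644,-.010,.11,2.8)
```

```text
d [ 0.3382 -0.0262  0.0175] rv [ 2.000e-03  1.000e-03 -1.228e+00] q6 est 93.68961452141436
```

Call:
move_arm([
  [1,0.338,-0.026,0.018,0,0,-1.228],
  [1,0.338,-0.026,0.018,0,0,-1.228],
  [1,0.338,-0.026,0.018,0,0,-1.228],
  [1,0.338,-0.026,0.018,0,0,-1.228],
  [1,0.338,-0.026,0.018,0,0,-1.228],
  [1,0.338,-0.026,0.018,0,0,-1.228],
  [1,0.338,-0.026,0.018,0,0,-1.228],
  [1,0.338,-0.026,0.018,0,0,-1.228],
  [1,0.338,-0.026,0.018,0,0,-1.228],
  [1,0.338,-0.026,0.018,0,0,-1.228],
])

```text
time: 7.72
position: [0.6444, -0.0087, 0.1107]
eef_rot: [[0.999, 0.048, -0.0], [0.048, -0.999, -0.0], [-0.0, 0.0, -1.0]]
force: [0.3, 0.5, 0.2]
grip_width: 0.01
```

Run:
```python
from h import *
s=observe();print(s['force'],s['position'],s['grip_width'],s['q'].round(1))
cv2.imwrite("pics/w5.png",snapshot("wrist")[:,:,::-1])
t=snapshot("top")[:,:,::-1]
cv2.imwrite("pics/t5.png",cv2.resize(t[190:350,150:480],(800,388),interpolation=cv2.INTER_CUBIC))
plan(.644,-.010,.059,2.8)
```

```text
[0.25656477 0.48946964 0.22224851] [ 0.64442752 -0.00868398  0.11066792] 0.00998672289482684 [ 13.1  28.4   9.   -0.  -70.6  79.7]
d [-0.0006  0.0012  0.0519] rv [-0. -0.  0.] q6 est 93.68961452141436
```

View pics/w5.png

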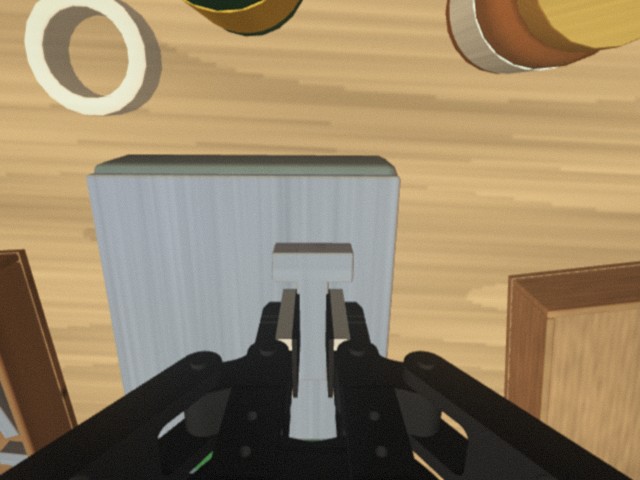

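View pics/t5.png

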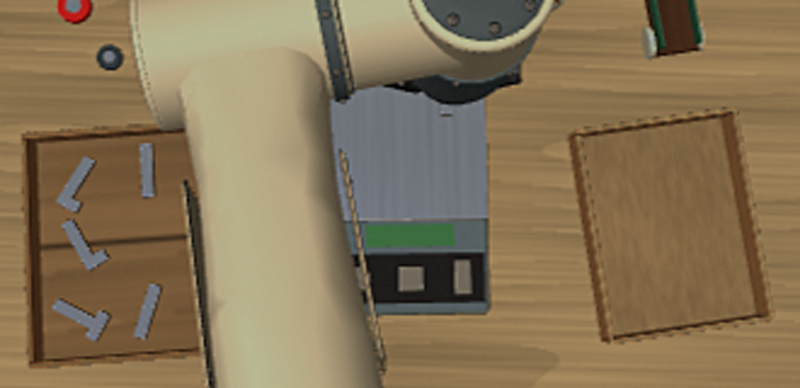

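The bar is held over the pan, whose far corners are at (91,175) and (399,178). I check the pan position from these before lowering.

Run:
```python
from h import *
c=calibration("wrist")
a=ray(c,(91,175),.054);b=ray(c,(399,178),.054);print(a,b,np.linalg.norm(a-b),np.degrees(np.arctan2(*(a-b)[:2])))
e=(a-b)/np.linalg.norm(a-b);x=np.array([e[1],-e[0],0]);print("centre",(a+b)/2-x*.085)
```

```text
[0.68269381 0.10435043 0.054     ] [ 0.68868764 -0.05039826  0.054     ] 0.15486472944137933 -2.2181078459705805
centre [0.60075441 0.02368628 0.054     ]
```

Call:
move_arm([
  [1,0,0.001,0.025,0,0,0],
  [1,0,0.001,0.042,0,0,0],
  [1,0,0.001,0.05,0,0,0],
  [1,0,0.001,0.052,0,0,0],
  [1,0,0.001,0.052,0,0,0],
])

```text
time: 8.45
position: [0.6451, -0.0104, 0.0593]
eef_rot: [[0.999, 0.049, 0.001], [0.049, -0.999, -0.0], [0.001, 0.0, -1.0]]
force: [0.7, 0.2, -0.2]
grip_width: 0.0097
```

The pan centre (.601,.024) agrees with the earlier estimate. Release.

Call:
move_arm([
  [1,0,0,0.0015,0,0,0],
  [1,0,0,0.0015,0,0,0],
  [0.3,0,0,0.0015,0,0,0],
  [0.3,0,0,0.0015,0,0,0],
  [0.3,0,0,0.0015,0,0,0],
  [0.3,0,0,-0.02,0,0,0],
  [0.3,0,0,-0.06,0,0,0],
  [0.3,0,0,-0.06,0,0,0],
])

```text
time: 9.45
position: [0.647, -0.0104, 0.1228]
eef_rot: [[0.999, 0.05, 0.007], [0.05, -0.999, 0.0], [0.007, 0.0, -1.0]]
force: [0.1, 0.3, 0.4]
grip_width: 0.0295
```

Run:
```python
from h import *
s=observe();print(s['force'],s['position'],s['grip_width'])
cv2.imwrite("pics/w6.png",snapshot("wrist")[:,:,::-1])
plan(.5005,.2197,.11,19.8)
```

```text
[0.09714642 0.25750958 0.44886923] [ 0.6470393  -0.0104281   0.12281227] 0.02949354932939438
d [-0.1338 -0.2368  0.0101] rv [ 0.    -0.004 -0.296] q6 est 86.1003973262133
```

View pics/w6.png

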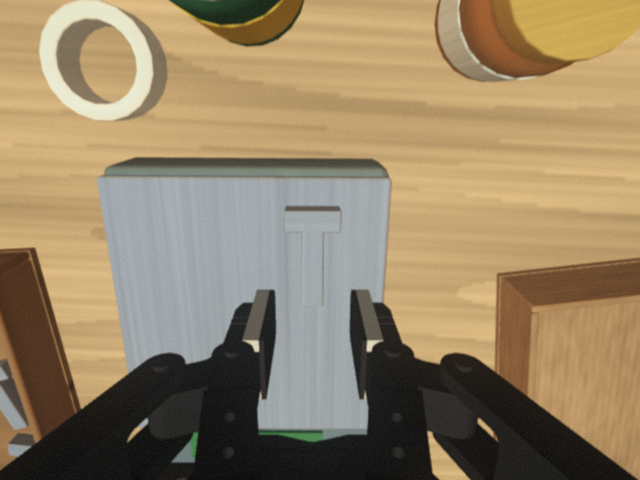

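Bar B lies on the pan at (312,255). Next is bar C.

Call:
move_arm([
  [0.25,-0.134,-0.237,0.01,0,-0.004,-0.296],
  [0.25,-0.134,-0.237,0.01,0,-0.004,-0.296],
  [0.25,-0.134,-0.237,0.01,0,-0.004,-0.296],
  [0.25,-0.134,-0.237,0.01,0,-0.004,-0.296],
  [0.25,-0.134,-0.237,0.01,0,-0.004,-0.296],
  [0.25,-0.134,-0.237,0.01,0,-0.004,-0.296],
  [0.25,-0.134,-0.237,0.01,0,-0.004,-0.296],
  [0.25,-0.134,-0.237,0.01,0,-0.004,-0.296],
])

```text
time: 10.5
position: [0.4996, 0.2187, 0.1085]
eef_rot: [[0.941, 0.337, -0.004], [0.337, -0.942, -0.001], [-0.004, -0.0, -1.0]]
force: [0.4, -0.1, -0.6]
grip_width: 0.0317
```

```bash
cat > look.py <<'E'
from h import *
import sys
s=observe();print(s['time'],s['force'].round(1),s['position'].round(4),round(s['grip_width'],4))
c=calibration("wrist");im=snapshot("wrist")[:,:,::-1].copy();cv2.imwrite(f"pics/{sys.argv[1]}.png",im)
z=float(sys.argv[2])
for px,W in bars(im,c,(0,640,0,300),z,300):
    o,h,L,bp,bm,A=describe(W);print(px.round(),"o",o.round(4),"h",round(h,1),"L,b+,b-,A",np.round([L,bp,bm,A],1))
if len(sys.argv)>3: plan(*map(float,sys.argv[3:7]))
E
python3 look.py w7 .018 .5005 .2197 .009 19.8
```

```text
10.5 [ 0.4 -0.1 -0.6] [0.4996 0.2187 0.1085] 0.0317
[184. 290.] o [0.4346 0.2843] h -24.6 L,b+,b-,A [ 21.5   6.2  -6.4 171.3]
[ 66. 285.] o [0.4131 0.3569] h 74.0 L,b+,b-,A [ 54.7   8.3  -8.9 426.7]
[312. 226.] o [0.499  0.2187] h 20.0 L,b+,b-,A [ 54.5  14.4 -14.3 755.3]
[ 82. 185.] o [0.484  0.3593] h -138.8 L,b+,b-,A [ 56.9  13.  -10.4 683.6]
[339. 121.] o [0.5682 0.2276] h 50.0 L,b+,b-,A [ 16.9   8.5  -8.5 219.8]
[604. 212.] o [0.5793 0.0597] h -162.1 L,b+,b-,A [ 135.4   38.7  -37.9 5158.1]
[218.  85.] o [0.5627 0.2964] h 5.9 L,b+,b-,A [ 54.6   5.5  -5.5 575.1]
[80. 71.] o [0.5475 0.3688] h 159.2 L,b+,b-,A [ 56.9  13.2 -10.4 703.1]
d [ 0.0016 -0.0006  0.0995] rv [-0.     0.004 -0.002] q6 est 86.1003973262133
```

View pics/w7.png

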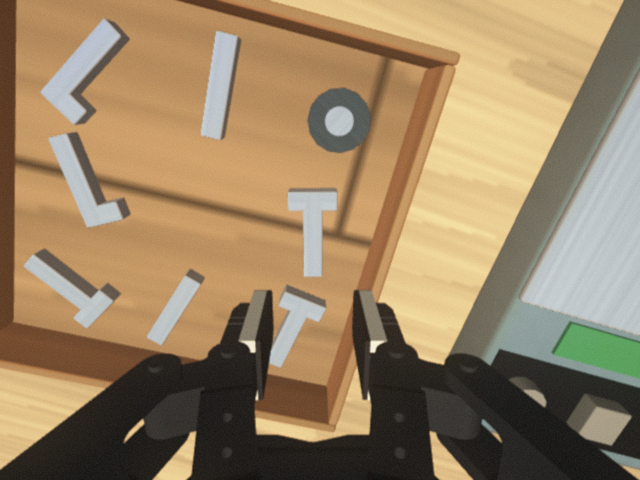

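T bar C is centred at (312,226). I descend in two stages because of the crate's right wall.

Call:
move_arm([
  [0.25,0.001,0,0.04,0,0.004,0],
  [0.25,0.001,0,0.07,0,0.004,0],
  [0.25,0.001,0,0.085,0,0.004,0],
  [0.25,0.001,0,0.085,0,0.004,0],
])

```text
time: 11.05
position: [0.4997, 0.2193, 0.0232]
eef_rot: [[0.941, 0.338, -0.001], [0.338, -0.941, -0.001], [-0.002, 0.0, -1.0]]
force: [0.7, -0.6, 0.6]
grip_width: 0.0317
```

```bash
python3 look.py w8 .018 .5005 .2197 .009 19.8 | grep -v o; python3 -c "
from h import *
print(observe()['force'],observe()['position'])"
```

```text
11.05 [ 0.7 -0.6  0.6] [0.4997 0.2193 0.0232] 0.0317
d [-0.      0.0002  0.0153] rv [-0.    -0.001 -0.001] q6 est 86.1003973262133
[ 0.56590788 -0.25307059  0.2707876 ] [0.50043197 0.21988943 0.02427757]
```

View pics/w8.png

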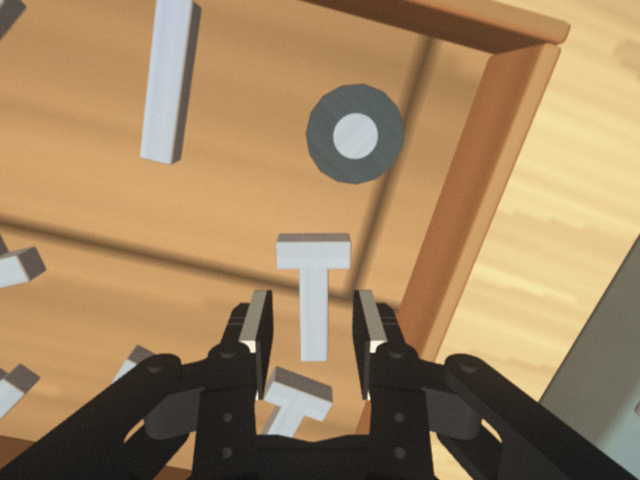

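Call:
move_arm([
  [0.25,0,0,0.008,0,0,0],
  [0.25,0,0,0.0145,0,0,0],
  [0.25,0,0,0.0145,0,0,0],
  [1,0,0,0.0145,0,0,0],
  [1,0,0,0.0145,0,0,0],
  [1,0,0,0.0145,0,0,0],
  [1,0,0,0.0145,0,0,0],
])

```text
time: 11.98
position: [0.5001, 0.2202, 0.0097]
eef_rot: [[0.941, 0.339, 0.001], [0.339, -0.941, 0.001], [0.001, -0.001, -1.0]]
force: [-1.9, -0.4, 4.3]
grip_width: 0.0099
```

Call:
move_arm([
  [1,0,0,-0.03,0,0,0],
  [1,0,0,-0.08,0,0,0],
  [1,0,0,-0.115,0,0,0],
  [1,0.03,0.075,-0.115,0,0,0.1],
  [1,0.078,0.196,-0.1,0,0,0.297],
  [1,0.078,0.196,-0.1,0,0,0.297],
  [1,0.078,0.196,-0.1,0,0,0.297],
  [1,0.078,0.196,-0.1,0,0,0.297],
  [1,0.078,0.196,-0.1,0,0,0.297],
  [1,0.078,0.196,-0.1,0,0,0.297],
])

```text
time: 13.22
position: [0.6391, 0.0628, 0.1094]
eef_rot: [[0.999, 0.049, 0.0], [0.049, -0.999, 0.001], [0.0, -0.001, -1.0]]
force: [-0.4, -0.1, -0.7]
grip_width: 0.0096
```

```bash
python3 look.py w9 .066 .640 .062 .058 2.8 | grep -v L,
```

```text
13.225 [-0.4 -0.1 -0.7] [0.6391 0.0628 0.1094] 0.0096
d [0.0008 0.0009 0.0515] rv [-0.001 -0.     0.001] q6 est 87.26673770919245
```

View pics/w9.png

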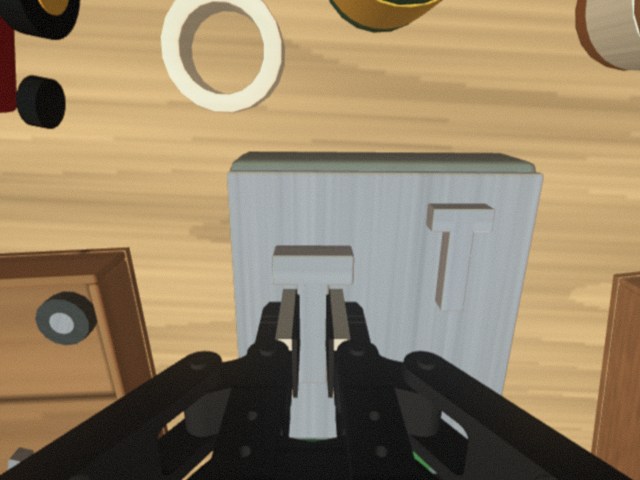

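Bar C is held over the left-far spot and bar B is undisturbed at (462,255). Lower, release and lift.

Call:
move_arm([
  [1,0,0,0.025,0,0,0],
  [1,0,0,0.042,0,0,0],
  [1,0,0,0.05,0,0,0],
  [1,0,0,0.0515,0,0,0],
  [1,0,0,0.0515,0,0,0],
  [0.3,0,0,0.0515,0,0,0],
  [0.3,0,0,0.0515,0,0,0],
  [0.3,0,0,0.0515,0,0,0],
  [0.3,0,0,0.03,0,0,0],
  [0.3,0,0,0,0,0,0],
  [0.3,0,0,0,0,0,0],
])

```text
time: 14.65
position: [0.6414, 0.0621, 0.1123]
eef_rot: [[0.999, 0.049, 0.006], [0.048, -0.999, 0.002], [0.006, -0.001, -1.0]]
force: [0.1, 1.2, 0.2]
grip_width: 0.0299
```

```bash
python3 look.py w10 .066 .430 .211 .105 -4.8
```

```text
14.65 [0.1 1.2 0.2] [0.6414 0.0621 0.1123] 0.0299
[384. 242.] o [0.6554 0.0298] h 92.4 L,b+,b-,A [ 147.5   33.2  -31.9 9206.1]
[377. 173.] o [0.6897 0.0328] h 92.4 L,b+,b-,A [139.7   1.1  -1.5 238.2]
d [-0.2029 -0.1588  0.0051] rv [-0.002 -0.002  0.132] q6 est 59.06292054227693
```

View pics/w10.png

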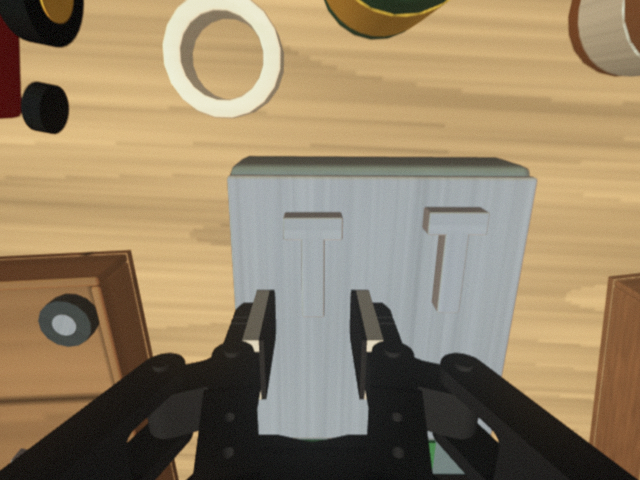

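Two bars now lie on the pan, at (313,260) and (455,258). Next is bar D.

Call:
move_arm([
  [0.25,-0.203,-0.159,0.005,0,-0.004,0.132],
  [0.25,-0.203,-0.159,0.005,0,-0.004,0.132],
  [0.25,-0.203,-0.159,0.005,0,-0.004,0.132],
  [0.25,-0.203,-0.159,0.005,0,-0.004,0.132],
  [0.25,-0.203,-0.159,0.005,0,-0.004,0.132],
  [0.25,-0.203,-0.159,0.005,0,-0.004,0.132],
  [0.25,-0.203,-0.159,0.005,0,-0.004,0.132],
  [0.25,-0.203,-0.159,0.005,0,-0.004,0.132],
])

```text
time: 15.7
position: [0.4299, 0.2102, 0.104]
eef_rot: [[0.996, -0.086, -0.005], [-0.086, -0.996, 0.0], [-0.005, 0.0, -1.0]]
force: [-0.5, 0.0, 0.5]
grip_width: 0.0319
```

```bash
python3 look.py w11 .018 .430 .2105 .009 -4.8
```

```text
15.7 [-0.5  0.   0.5] [0.4299 0.2102 0.104 ] 0.0319
[ 86. 282.] o [0.4119 0.3561] h -109.0 L,b+,b-,A [ 55.7  10.7  -8.6 621.7]
[190. 262.] o [0.4189 0.2873] h -14.4 L,b+,b-,A [ 52.1   5.4  -5.4 525.8]
[313. 231.] o [0.4278 0.2101] h -5.0 L,b+,b-,A [ 54.1  14.5 -14.3 747.7]
[ 48. 171.] o [0.4838 0.359 ] h -138.9 L,b+,b-,A [ 56.9  13.2 -10.5 702.7]
[572. 164.] o [0.4616 0.0557] h 2.5 L,b+,b-,A [ 106.3   27.8  -41.2 3003.7]
[588.  30.] o [0.5298 0.0573] h 85.6 L,b+,b-,A [  55.2   16.8  -14.5 1417. ]
[128.  30.] o [0.5505 0.295 ] h -173.3 L,b+,b-,A [ 30.7   5.6  -5.5 312.7]
d [ 0.0006 -0.0003  0.095 ] rv [ 0.     0.004 -0.002] q6 est 59.11663949710463
```

View pics/w11.png

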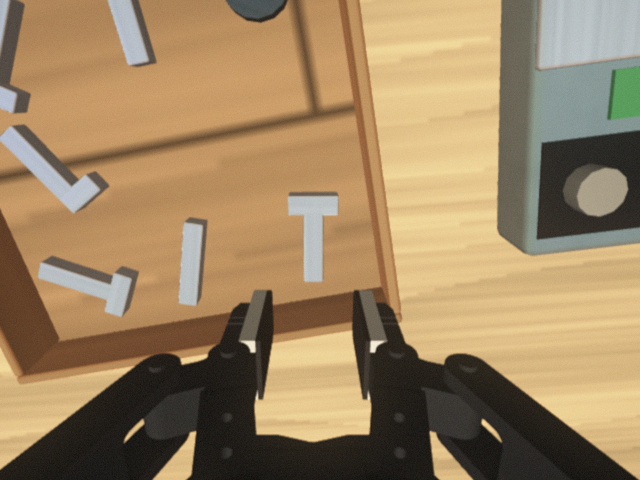

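Bar D is centred at (313,231).

Call:
move_arm([
  [0.28,0.001,0,0.04,0,0.004,0],
  [0.28,0.001,0,0.07,0,0.004,0],
  [0.28,0.001,0,0.082,0,0.004,0],
  [0.28,0.001,0,0.082,0,0.004,0],
])

```text
time: 16.25
position: [0.43, 0.2105, 0.022]
eef_rot: [[0.996, -0.084, -0.001], [-0.084, -0.996, -0.001], [-0.001, 0.001, -1.0]]
force: [-0.1, 0.7, 0.3]
grip_width: 0.0303
```

Call:
move_arm([
  [0.28,0,0,0.007,0,0,0],
  [0.28,0,0,0.013,0,0,0],
  [0.28,0,0,0.013,0,0,0],
  [1,0,0,0.013,0,0,0],
  [1,0,0,0.013,0,0,0],
  [1,0,0,0.013,0,0,0],
  [1,0,0,0.013,0,0,0],
])

```text
time: 17.12
position: [0.43, 0.2111, 0.0098]
eef_rot: [[0.997, -0.083, 0.001], [-0.083, -0.997, 0.001], [0.0, -0.001, -1.0]]
force: [-1.9, 0.1, 6.0]
grip_width: 0.0099
```

```bash
python3 -c "
from h import *
print(observe()['force']);plan(.564,-.014,.12,2.8)"
```

```text
[-1.91338633  0.11214829  5.96376246]
d [ 0.1523  0.2131 -0.1104] rv [-0.001 -0.001 -0.132] q6 est 94.22194365844241
```

Call:
move_arm([
  [1,0,0,-0.03,0,0,0],
  [1,0,0,-0.08,0,0,0],
  [1,0,0,-0.115,0,0,0],
  [1,0.06,0.08,-0.115,0,0,-0.05],
  [1,0.152,0.213,-0.11,0,0,-0.132],
  [1,0.152,0.213,-0.11,0,0,-0.132],
  [1,0.152,0.213,-0.1,0,0,-0.132],
  [1,0.152,0.213,-0.1,0,0,-0.132],
  [1,0.152,0.213,-0.1,0,0,-0.132],
  [1,0.152,0.213,-0.1,0,0,-0.132],
])

```text
time: 18.38
position: [0.5631, -0.013, 0.1093]
eef_rot: [[0.999, 0.049, -0.0], [0.049, -0.999, 0.001], [-0.0, -0.001, -1.0]]
force: [-0.4, 0.7, -0.3]
grip_width: 0.0096
```

```bash
python3 look.py w12 .066 .564 -.014 .058 2.8|grep -v L,
```

```text
18.375 [-0.4  0.7 -0.3] [ 0.5631 -0.013   0.1093] 0.0096
d [0.0008 0.0012 0.0515] rv [-0.001 -0.     0.001] q6 est 94.22194365844241
```

View pics/w12.png

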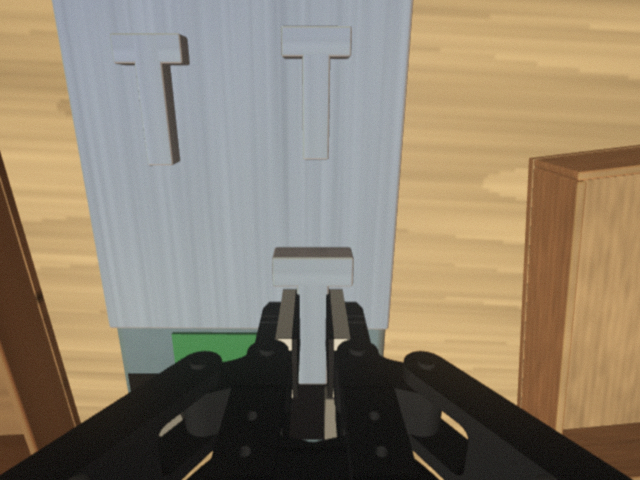

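Bar D is held over the near-right spot and the other two bars are in place. Lower and release.

Call:
move_arm([
  [1,0.001,0.001,0.025,0,0,0],
  [1,0.001,0.001,0.042,0,0,0],
  [1,0.001,0.001,0.05,0,0,0],
  [1,0.001,0.001,0.0515,0,0,0],
  [1,0.001,0.001,0.0515,0,0,0],
  [0.3,0.001,0.001,0.0515,0,0,0],
  [0.3,0.001,0.001,0.0515,0,0,0],
  [0.3,0.001,0.001,0.0515,0,0,0],
  [0.3,0,0,0.03,0,0,0],
  [0.3,0,0,0,0,0,0],
  [0.3,0,0,0,0,0,0],
])

```text
time: 19.8
position: [0.5653, -0.014, 0.1119]
eef_rot: [[0.999, 0.048, 0.005], [0.048, -0.999, 0.001], [0.005, -0.001, -1.0]]
force: [0.7, -0.7, 0.1]
grip_width: 0.0298
```

```bash
python3 look.py w13 .066 .4095 .356 .105 64.5|grep -v L,
```

```text
19.8 [ 0.7 -0.7  0.1] [ 0.5653 -0.014   0.1119] 0.0298
d [-0.1367 -0.377   0.0052] rv [ 1.000e-03 -3.000e-03 -1.078e+00] q6 est 113.4978418742237
```

View pics/w13.png

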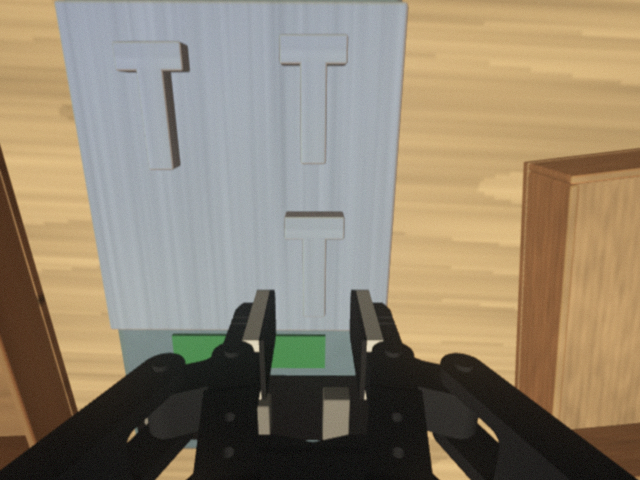

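Three bars are on the pan. Next is the last one, bar A.

Call:
move_arm([
  [0.28,-0.137,-0.378,0.005,0,-0.003,-1.078],
  [0.28,-0.137,-0.378,0.005,0,-0.003,-1.078],
  [0.28,-0.137,-0.378,0.005,0,-0.003,-1.078],
  [0.28,-0.137,-0.378,0.005,0,-0.003,-1.078],
  [0.28,-0.137,-0.378,0.005,0,-0.003,-1.078],
  [0.28,-0.137,-0.378,0.005,0,-0.003,-1.078],
  [0.28,-0.137,-0.378,0.005,0,-0.003,-1.078],
  [0.28,-0.137,-0.378,0.005,0,-0.003,-1.078],
  [0.28,-0.137,-0.378,0.005,0,-0.003,-1.078],
  [0.28,-0.137,-0.378,0.005,0,-0.003,-1.078],
])

```text
time: 21.1
position: [0.4087, 0.3558, 0.1041]
eef_rot: [[0.431, 0.902, -0.003], [0.902, -0.431, -0.002], [-0.003, -0.002, -1.0]]
force: [0.1, 0.5, 0.5]
grip_width: 0.0305
```

```bash
python3 look.py w14 .018 .409 .355 .009 64.5
```

```text
21.1 [0.1 0.5 0.5] [0.4087 0.3558 0.1041] 0.0305
[314. 239.] o [0.4106 0.3581] h -115.8 L,b+,b-,A [ 54.8  14.2 -14.3 754.3]
[589. 215.] o [0.5621 0.2973] h 5.9 L,b+,b-,A [ 54.3   5.6  -5.6 581.6]
[426. 181.] o [0.4833 0.36  ] h -138.9 L,b+,b-,A [ 56.7  13.1 -10.5 700.1]
[524. 115.] o [0.5469 0.3695] h 159.2 L,b+,b-,A [ 56.8  13.2 -10.5 696.8]
d [-0.0005  0.0008  0.0953] rv [-0.002  0.002 -0.001] q6 est 113.54297806820853
```

View pics/w14.png

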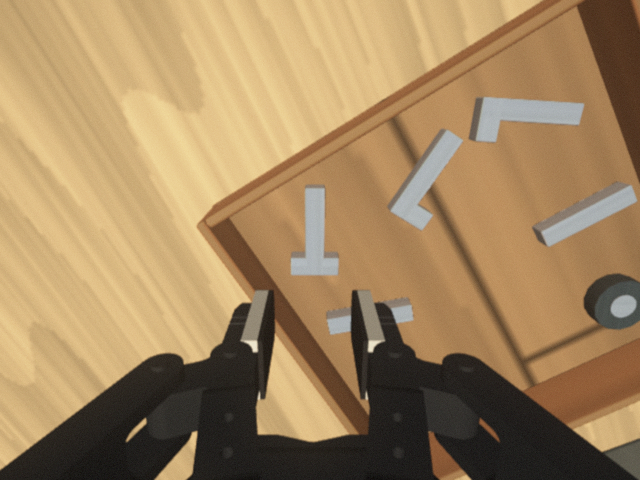

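Bar A is centred at (314,239), as measured before. Descend in two stages.

Call:
move_arm([
  [0.32,0.001,0.0005,0.04,0,0.003,0],
  [0.32,0.001,0.0005,0.07,0,0.003,0],
  [0.32,0.001,0.0005,0.082,0,0.003,0],
  [0.32,0.001,0.0005,0.082,0,0.003,0],
])

```text
time: 21.65
position: [0.4093, 0.357, 0.0222]
eef_rot: [[0.431, 0.903, -0.002], [0.903, -0.431, 0.001], [-0.0, -0.002, -1.0]]
force: [-0.5, -0.1, 1.5]
grip_width: 0.0289
```

Call:
move_arm([
  [0.32,0,0,0.007,0,0,0],
  [0.32,0,0,0.013,0,0,0],
  [0.32,0,0,0.013,0,0,0],
  [1,0,0,0.013,0,0,0],
  [1,0,0,0.013,0,0,0],
  [1,0,0,0.013,0,0,0],
  [1,0,0,0.013,0,0,0],
])

```text
time: 22.52
position: [0.4093, 0.3577, 0.0098]
eef_rot: [[0.43, 0.903, -0.001], [0.903, -0.43, 0.002], [0.002, -0.001, -1.0]]
force: [-0.8, -1.3, 4.6]
grip_width: 0.0101
```

```bash
python3 -c "
from h import *
print(observe()['force']);plan(.558,.057,.12,2.8)"
```

```text
[-0.81932505 -1.2635683   4.5788123 ]
d [-0.2074  0.2634 -0.1109] rv [-2.000e-03 -1.000e-03  1.078e+00] q6 est 86.96743625480866
```

Call:
move_arm([
  [1,0,0,-0.03,0,0,0],
  [1,0,0,-0.08,0,0,0],
  [1,0,0,-0.115,0,0,0],
  [1,-0.207,0.263,-0.111,0,0,1.078],
  [1,-0.207,0.263,-0.111,0,0,1.078],
  [1,-0.207,0.263,-0.111,0,0,1.078],
  [1,-0.207,0.263,-0.111,0,0,1.078],
  [1,-0.207,0.263,-0.111,0,0,1.078],
  [1,-0.207,0.263,-0.1,0,0,1.078],
  [1,-0.207,0.263,-0.1,0,0,1.078],
  [1,-0.207,0.263,-0.1,0,0,1.078],
  [1,-0.207,0.263,-0.1,0,0,1.078],
])

```text
time: 24.02
position: [0.5574, 0.0584, 0.1091]
eef_rot: [[0.999, 0.051, -0.001], [0.051, -0.999, 0.002], [-0.001, -0.002, -1.0]]
force: [-0.7, -0.4, 0.6]
grip_width: 0.0099
```

```bash
python3 look.py w15 .066 .558 .057 .058 2.8|grep -v L,
```

```text
24.025 [-0.7 -0.4  0.6] [0.5574 0.0584 0.1091] 0.0099
d [0.0005 0.0015 0.0511] rv [-0.002  0.001  0.002] q6 est 86.96743625480866
```

View pics/w15.png

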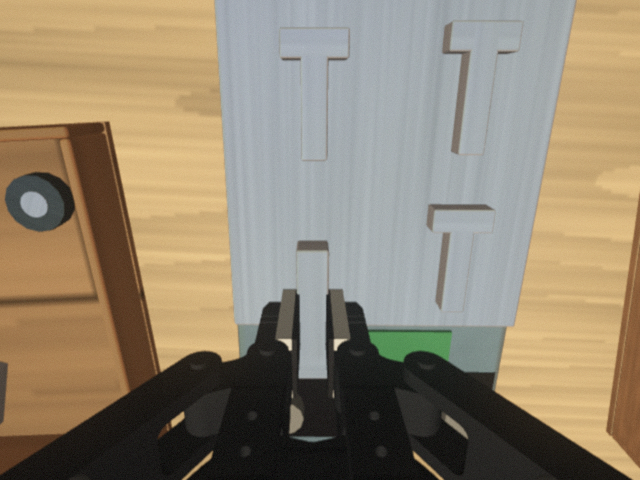

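Bar A is held stem-forward. I set it 5 mm further onto the pan, release it, and rise.

Call:
move_arm([
  [1,0.005,0.001,0.025,0,0,0],
  [1,0.005,0.001,0.042,0,0,0],
  [1,0.005,0.001,0.05,0,0,0],
  [1,0.005,0.001,0.0515,0,0,0],
  [1,0.005,0.001,0.0515,0,0,0],
  [0.3,0.005,0.001,0.0515,0,0,0],
  [0.3,0.005,0.001,0.0515,0,0,0],
  [0.3,0.005,0.001,0.0515,0,0,0],
  [0.3,0.005,0,0.03,0,0,0],
  [0.3,0,0,0,0,0,0],
  [0.3,-0.08,0,-0.03,0,0,0],
  [0.3,-0.1,0,-0.03,0,0,0],
  [0.3,-0.1,0,-0.03,0,0,0],
])

```text
time: 25.7
position: [0.456, 0.0523, 0.1401]
eef_rot: [[0.999, 0.049, 0.001], [0.049, -0.999, 0.003], [0.001, -0.003, -1.0]]
force: [-0.3, 1.0, -0.1]
grip_width: 0.0301
```

```bash
python3 look.py w16 .066 .4605 .0185 .08 2.8|grep -v L,
```

```text
25.7 [-0.3  1.  -0.1] [0.456  0.0523 0.1401] 0.0301
d [0.0015 0.0342 0.0597] rv [-0.002 -0.001  0.   ] q6 est 90.4994522626362
```

View pics/w16.png

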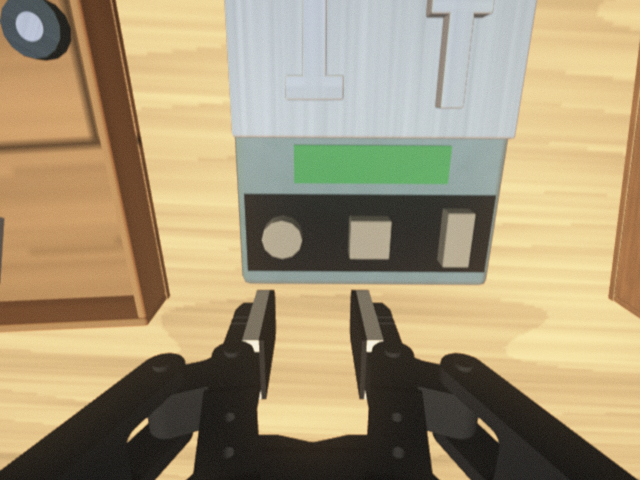

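All four bars are on the pan; the near ones end at row 100, short of the pan edge at row 137. The keys are at (282,238), (369,238) and (457,237). Now I shut the gripper and go above count.

Call:
move_arm([
  [1,0.001,0.034,0.02,0,0,0],
  [1,0.001,0.034,0.04,0,0,0],
  [1,0.001,0.034,0.06,0,0,0],
  [1,0.001,0.034,0.06,0,0,0],
])

```text
time: 26.25
position: [0.4598, 0.0182, 0.0772]
eef_rot: [[0.999, 0.048, -0.005], [0.048, -0.999, 0.0], [-0.005, -0.0, -1.0]]
force: [0.4, 0.2, 0.5]
grip_width: -0.0002
```

```bash
python3 look.py w17 .066 .4605 .0185 .0555 2.8|grep -v L,
```

```text
26.25 [0.4 0.2 0.5] [0.4598 0.0182 0.0772] -0.0002
d [-0.     -0.0001  0.0229] rv [-0.001  0.003 -0.001] q6 est 90.4994522626362
```

View pics/w17.png

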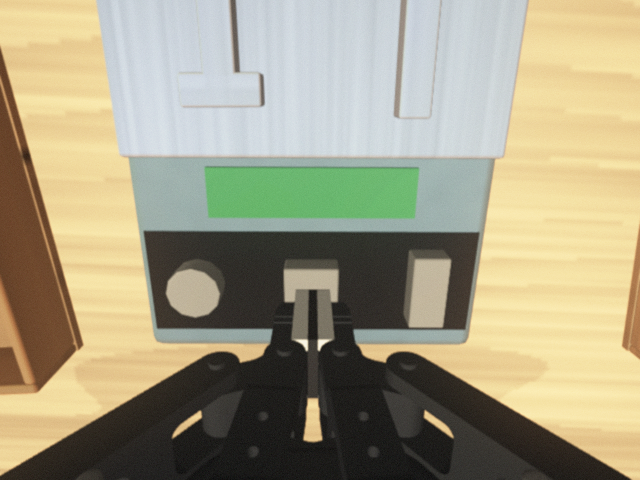

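The tips are over the count key, centred at column 312. Press it.

Call:
move_arm([
  [1,0,0,0.012,0,0,0],
  [1,0,0,0.018,0,0,0],
  [1,0,0,0.0225,0,0,0],
  [1,0,0,0.0225,0,0,0],
  [1,0,0,0.023,0,0,0],
  [1,0,0,0.023,0,0,0],
])

```text
time: 27.05
position: [0.4605, 0.0188, 0.0566]
eef_rot: [[0.999, 0.049, -0.0], [0.049, -0.999, 0.002], [-0.0, -0.002, -1.0]]
force: [-2.8, 1.0, 8.6]
grip_width: 0.0003
```

Call:
move_arm([
  [1,0,0,0.0012,0,0,0],
  [1,0,0,0.0012,0,0,0],
  [1,0,0,0.0012,0,0,0],
])

```text
time: 27.42
position: [0.4605, 0.0188, 0.0565]
eef_rot: [[0.999, 0.049, 0.0], [0.049, -0.999, 0.001], [0.0, -0.001, -1.0]]
force: [-6.3, 2.0, 16.8]
grip_width: 0.0001
```

```bash
python3 look.py w18 .066 .4625 -.032 .08 2.8|grep -v L,
```

```text
27.425 [-6.3  2.  16.8] [0.4605 0.0188 0.0565] 0.0001
d [-0.0005  0.0508 -0.0236] rv [-0.001 -0.     0.   ] q6 est 96.75794082672242
```

View pics/w18.png

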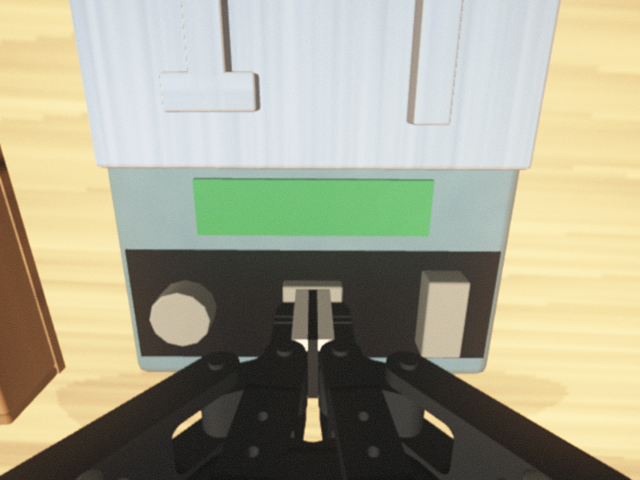

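The count key is down and bottomed at 17 N, with the other two keys up. Now lift, shift to print and press it.

Call:
move_arm([
  [1,0,0,-0.015,0,0,0],
  [1,0,0,-0.028,0,0,0],
  [1,0,0,-0.028,0,0,0],
  [1,-0.0005,0.051,-0.024,0,0,0],
  [1,-0.0005,0.051,-0.022,0,0,0],
  [1,-0.0005,0.051,-0.022,0,0,0],
])

```text
time: 28.22
position: [0.4619, -0.0324, 0.0759]
eef_rot: [[0.999, 0.047, -0.002], [0.047, -0.999, 0.001], [-0.002, -0.002, -1.0]]
force: [1.0, 0.3, -0.4]
grip_width: -0.0001
```

```bash
python3 look.py w19 .066 .4625 -.032 .0555 2.8|grep -v L,
```

```text
28.225 [ 1.   0.3 -0.4] [ 0.4619 -0.0324  0.0759] -0.0001
d [0.0005 0.     0.0206] rv [-0.002  0.002 -0.001] q6 est 96.75794082672242
```

View pics/w19.png

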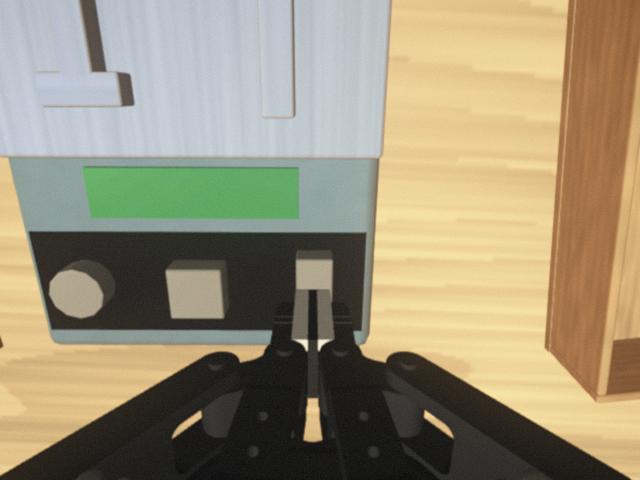

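The tips are centred on the print key (column 314), and the count key is back up.

Call:
move_arm([
  [1,0,0,0.011,0,0,0],
  [1,0,0,0.017,0,0,0],
  [1,0,0,0.021,0,0,0],
  [1,0,0,0.022,0,0,0],
  [1,0,0,0.0225,0,0,0],
  [1,0,0,0.0225,0,0,0],
])

```text
time: 29.02
position: [0.4621, -0.0318, 0.0564]
eef_rot: [[0.999, 0.049, -0.0], [0.049, -0.999, 0.002], [-0.0, -0.002, -1.0]]
force: [-10.8, 6.9, 25.7]
grip_width: 0.0001
```

Print is bottomed at 26 N. I rise and move back to get a clear view of the pan and carton.

Call:
move_arm([
  [1,0,0,-0.02,0,0,0],
  [0.3,0,0,-0.06,0,0,0],
  [0.3,-0.05,0,-0.11,0,0,0],
  [0.3,-0.06,0,-0.15,0,0,0],
  [0.3,-0.06,0,-0.15,0,0,0],
])

```text
time: 29.65
position: [0.4037, -0.0352, 0.2077]
eef_rot: [[0.999, 0.049, 0.007], [0.049, -0.999, 0.003], [0.007, -0.002, -1.0]]
force: [-0.4, 0.1, 0.1]
grip_width: 0.0301
```

```bash
cat > over.py <<'E'
from h import *
import sys
t=snapshot("top")[:,:,::-1];cv2.imwrite(f"pics/{sys.argv[1]}.png",cv2.resize(t[150:350,150:480],(800,485),interpolation=cv2.INTER_CUBIC));cv2.imwrite("pics/raw_"+sys.argv[1]+".png",t)
s=snapshot("scene")[:,:,::-1];cv2.imwrite(f"pics/{sys.argv[1]}s.png",s)
E
python3 look.py w20 .066; python3 over.py t20
```

```text
29.65 [-0.4  0.1  0.1] [ 0.4037 -0.0352  0.2077] 0.0301
[229. 118.] o [0.4866 0.0175] h 93.5 L,b+,b-,A [ 145.6   59.3  -28.9 5438.6]
[235.  19.] o [0.5283 0.0194] h -87.2 L,b+,b-,A [ 150.5   12.9  -12.9 3698.2]
```

View pics/w20.png

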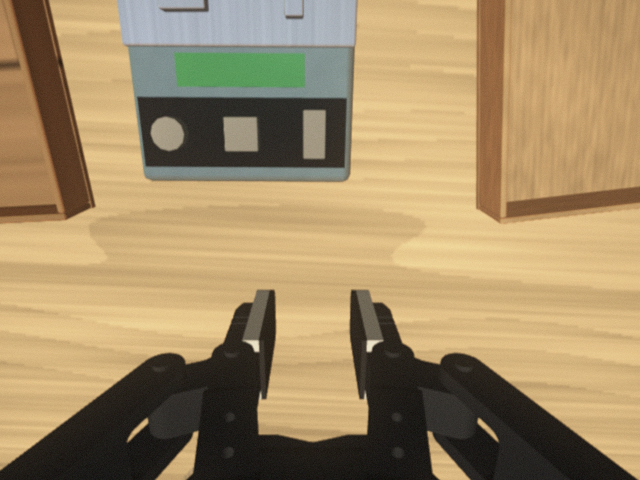

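View pics/t20.png

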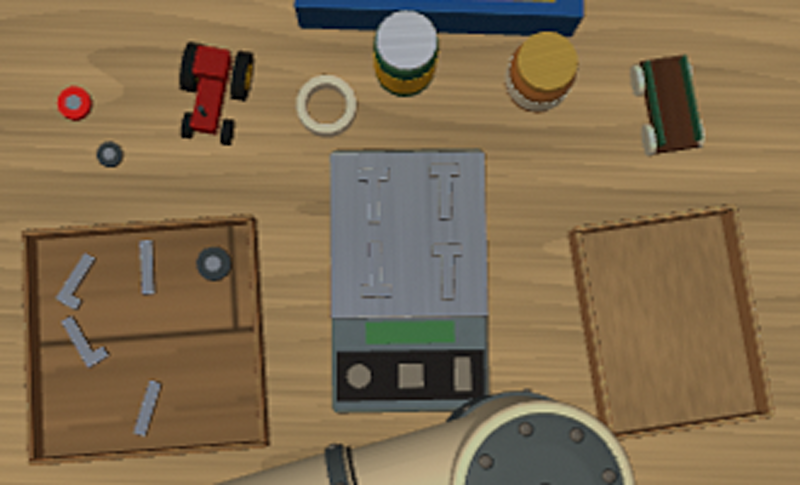

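View pics/t20s.png

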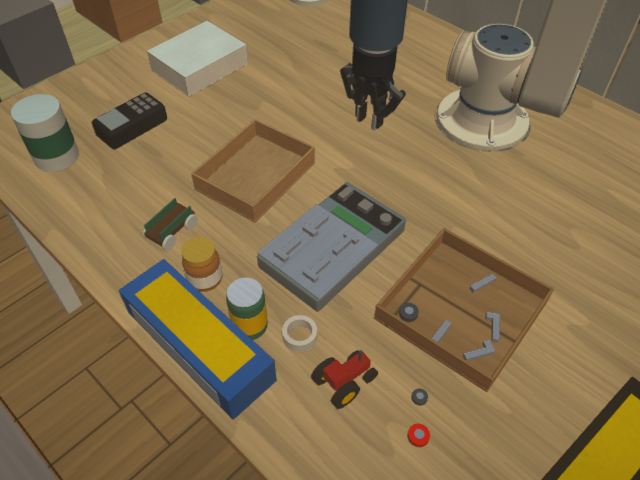

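The top view shows all four bars on the pan, only five spares left in the crate, and the carton and bystanders unmoved. Now I transfer the bars, starting with D (near right).

```bash
python3 -c "
from h import *
plan(.5645,-.0142,.11,2.8)"
```

```text
d [ 0.1635 -0.013   0.0929] rv [-0.002  0.002 -0.001] q6 est 94.24097170207153
```

Call:
move_arm([
  [0.3,0.06,-0.005,0.03,0,0,0],
  [0.3,0.12,-0.01,0.06,0,0,0],
  [0.3,0.163,-0.013,0.09,0,0,0],
  [0.3,0.163,-0.013,0.093,0,0,0],
  [0.3,0.163,-0.013,0.093,0,0,0],
])

```text
time: 30.42
position: [0.5637, -0.0147, 0.1091]
eef_rot: [[0.999, 0.048, -0.005], [0.048, -0.999, 0.0], [-0.005, -0.001, -1.0]]
force: [0.6, -0.1, 1.1]
grip_width: 0.03
```

```bash
python3 look.py w21 .066 .5645 -.0142 .058 2.8
```

```text
30.425 [ 0.6 -0.1  1.1] [ 0.5637 -0.0147  0.1091] 0.03
[227. 161.] o [0.6126 0.023 ] h -86.5 L,b+,b-,A [  150.     68.7   -70.8 19856.8]
d [ 0.0006 -0.0004  0.0527] rv [-0.001  0.002 -0.001] q6 est 94.24097170207153
```

View pics/w21.png

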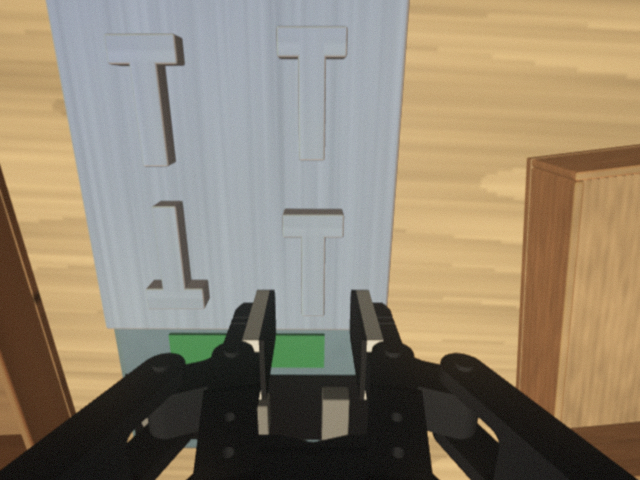

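D is centred at column 313. Grip and lift it, then check.

Call:
move_arm([
  [0.3,0,0,0.03,0,0,0],
  [0.3,0,0,0.048,0,0,0],
  [0.3,0,0,0.0525,0,0,0],
  [0.3,0,0,0.0525,0,0,0],
  [1,0,0,0.0525,0,0,0],
  [1,0,0,0.0525,0,0,0],
  [1,0,0,0.0525,0,0,0],
  [1,0,0,0.0525,0,0,0],
  [1,0,0,0.02,0,0,0],
  [1,0,0,-0.02,0,0,0],
  [1,0,0,-0.02,0,0,0],
])

```text
time: 31.85
position: [0.567, -0.0143, 0.1349]
eef_rot: [[0.999, 0.049, 0.007], [0.049, -0.999, 0.002], [0.007, -0.002, -1.0]]
force: [0.5, 0.6, -0.8]
grip_width: 0.0097
```

```bash
python3 look.py w22 .066 .4798 -.2812 .12 8.3|grep -v L,
```

```text
31.85 [ 0.5  0.6 -0.8] [ 0.567  -0.0143  0.1349] 0.0097
d [-0.0985  0.2626  0.0117] rv [-0.002 -0.003 -0.097] q6 est 128.67360931655782
```

View pics/w22.png

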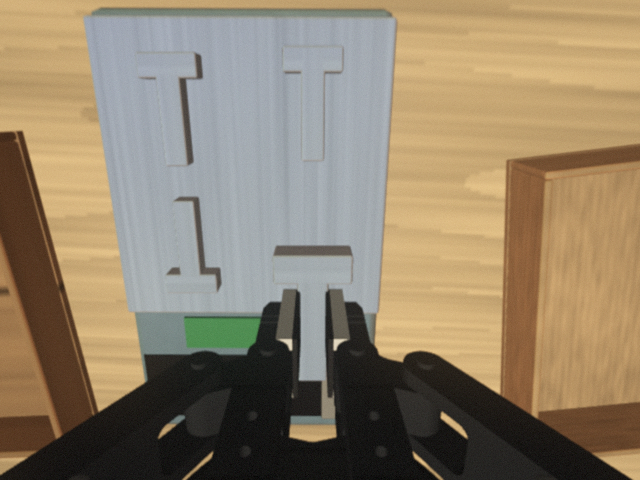

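D is held. Carry it over the carton.

Call:
move_arm([
  [1,-0.098,0.262,0.012,0,-0.003,-0.097],
  [1,-0.098,0.262,0.012,0,-0.003,-0.097],
  [1,-0.098,0.262,0.012,0,-0.003,-0.097],
  [1,-0.098,0.262,0.012,0,-0.003,-0.097],
  [1,-0.098,0.262,0.012,0,-0.003,-0.097],
  [1,-0.098,0.262,0.012,0,-0.003,-0.097],
  [1,-0.098,0.262,0.012,0,-0.003,-0.097],
  [1,-0.098,0.262,0.012,0,-0.003,-0.097],
])

```text
time: 32.9
position: [0.4796, -0.2799, 0.1184]
eef_rot: [[0.989, 0.146, -0.005], [0.146, -0.989, 0.001], [-0.004, -0.002, -1.0]]
force: [0.7, 0.2, -0.4]
grip_width: 0.0094
```

```bash
python3 look.py w23 .017 .4798 -.2812 .012 8.3|grep -v L,; python3 over.py t23
```

```text
32.9 [ 0.7  0.2 -0.4] [ 0.4796 -0.2799  0.1184] 0.0094
d [0.0004 0.0015 0.1065] rv [-0.002  0.004  0.002] q6 est 128.67360931655782
```

View pics/w23.png

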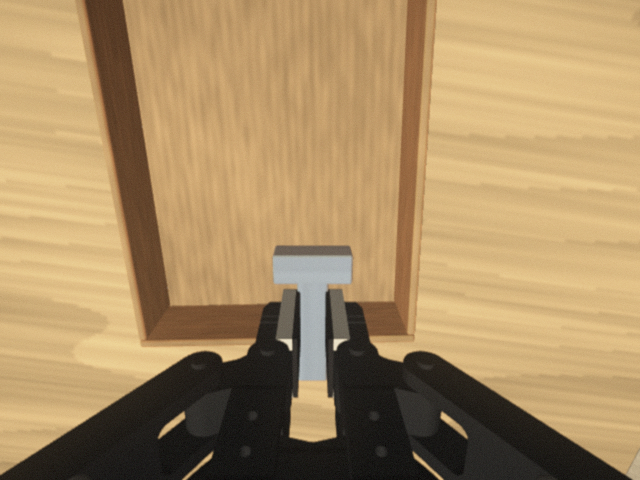

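View pics/t23s.png

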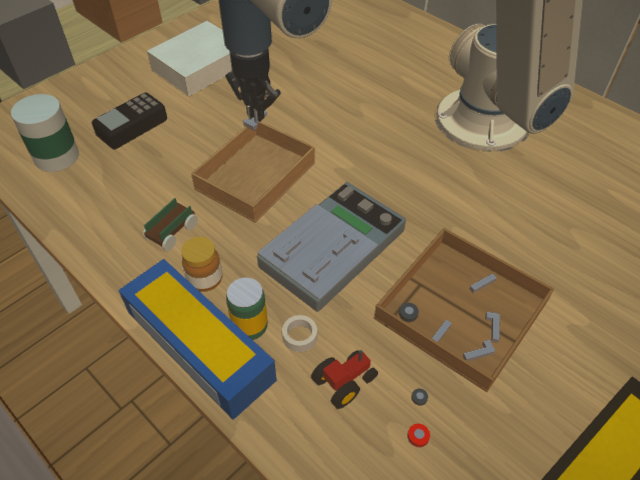

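The carton's near rim corners are at (143,343) and (413,340). I check the clearance against them.

Run:
```python
from h import *
c=calibration("wrist");a=ray(c,(143,343),.05);b=ray(c,(413,340),.05);e=(a-b)/np.linalg.norm(a-b);x=np.array([e[1],-e[0],0])
print(a,b,np.linalg.norm(a-b),np.degrees(np.arctan2(x[1],x[0])),"centre",(a+b)/2+x*.11)
```

```text
[ 0.40184181 -0.18597138  0.05      ] [ 0.42830314 -0.34992691  0.05      ] 0.16607715164547251 9.168100479984483 centre [ 0.52366724 -0.25042267  0.05      ]
```

The wrist estimate of the carton centre is (.524,-.250), within 5 mm of the top view. That leaves ample clearance on every side. Lower and release.

Call:
move_arm([
  [1,0.004,0.003,0.04,0,0.004,0],
  [1,0.004,0.003,0.08,0,0.004,0],
  [1,0.004,0.003,0.1,0,0.004,0],
  [1,0.004,0.003,0.107,0,0.004,0],
  [1,0.004,0.003,0.107,0,0.004,0],
])

```text
time: 33.67
position: [0.4838, -0.283, 0.0122]
eef_rot: [[0.989, 0.146, 0.0], [0.146, -0.989, 0.001], [0.001, -0.001, -1.0]]
force: [1.0, 0.2, -0.1]
grip_width: 0.0095
```

Call:
move_arm([
  [1,0,0,0.0015,0,0,0],
  [0.4,0,0,0.0015,0,0,0],
  [0.4,0,0,0.0015,0,0,0],
  [0.4,0,0,0.0015,0,0,0],
  [0.4,0,0,-0.03,0,0,0],
  [0.4,0,0,-0.08,0,0,0],
  [0.4,0,0,-0.12,0,0,0],
  [0.4,0,0,-0.12,0,0,0],
])

```text
time: 34.67
position: [0.4854, -0.2843, 0.1355]
eef_rot: [[0.989, 0.145, 0.007], [0.145, -0.989, -0.001], [0.007, 0.002, -1.0]]
force: [0.9, 1.2, -1.3]
grip_width: 0.0254
```

```bash
python3 look.py w24 .017 .6445 -.0102 .13 2.8|grep -v L,; python3 over.py t24
```

```text
34.675 [ 0.9  1.2 -1.3] [ 0.4854 -0.2843  0.1355] 0.0254
d [ 0.1983 -0.2473  0.0038] rv [-0.001 -0.003  0.096] q6 est 93.70670002409639
```

View pics/w24.png

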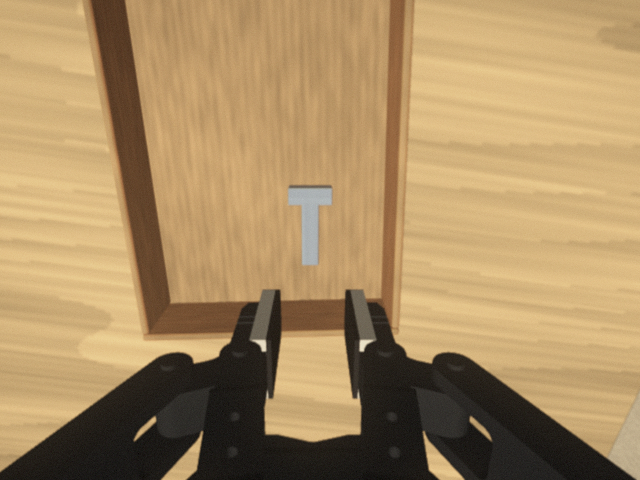

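D lies in the carton at (310,225). Next is B on the pan's far right.

Call:
move_arm([
  [0.3,0.198,-0.247,0.004,0,-0.003,0.096],
  [0.3,0.198,-0.247,0.004,0,-0.003,0.096],
  [0.3,0.198,-0.247,0.004,0,-0.003,0.096],
  [0.3,0.198,-0.247,0.004,0,-0.003,0.096],
  [0.3,0.198,-0.247,0.004,0,-0.003,0.096],
  [0.3,0.198,-0.247,0.004,0,-0.003,0.096],
  [0.3,0.198,-0.247,0.015,0,-0.003,0.096],
  [0.3,0.198,-0.247,0.025,0,-0.003,0.096],
  [0.3,0.198,-0.247,0.025,0,-0.003,0.096],
])

```text
time: 35.95
position: [0.642, -0.0115, 0.1054]
eef_rot: [[0.999, 0.048, -0.006], [0.048, -0.999, 0.001], [-0.006, -0.001, -1.0]]
force: [-0.0, -0.7, -0.5]
grip_width: 0.0297
```

```bash
python3 look.py w25 .066 .6445 -.0102 .0575 2.8|grep -v L,
```

```text
35.95 [-0.  -0.7 -0.5] [ 0.642  -0.0115  0.1054] 0.0297
d [ 0.0021 -0.0011  0.0489] rv [-0.001  0.005 -0.001] q6 est 93.70670002409639
```

View pics/w25.png

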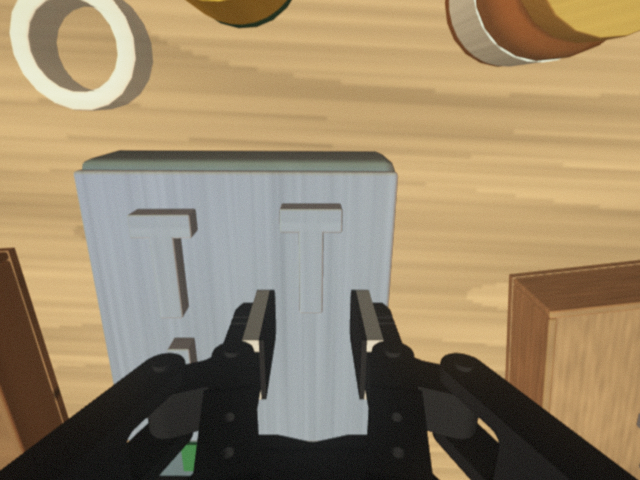

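B is centred at column 311. Grip and lift it.

Call:
move_arm([
  [0.3,0.002,-0.001,0.03,0,0.005,0],
  [0.3,0.002,-0.001,0.044,0,0.005,0],
  [0.3,0.002,-0.001,0.049,0,0.005,0],
  [0.3,0.002,-0.001,0.049,0,0.005,0],
  [1,0.002,-0.001,0.049,0,0.005,0],
  [1,0.002,-0.001,0.049,0,0.005,0],
  [1,0.002,-0.001,0.049,0,0.005,0],
  [1,0.002,-0.001,0.049,0,0.005,0],
  [1,0.002,-0.001,0.02,0,0.005,0],
  [1,0,0,-0.025,0,0,0],
  [1,0,0,-0.025,0,0,0],
])

```text
time: 37.38
position: [0.6458, -0.0103, 0.1363]
eef_rot: [[0.999, 0.049, 0.005], [0.049, -0.999, 0.002], [0.005, -0.002, -1.0]]
force: [-0.1, -0.3, -1.6]
grip_width: 0.0097
```

```bash
python3 look.py w26 .066 .570 -.271 .12 8.5|grep -v L,
```

```text
37.375 [-0.1 -0.3 -1.6] [ 0.6458 -0.0103  0.1363] 0.0097
d [-0.0871  0.2571  0.013 ] rv [-0.002 -0.    -0.099] q6 est 123.92821822597168
```

View pics/w26.png

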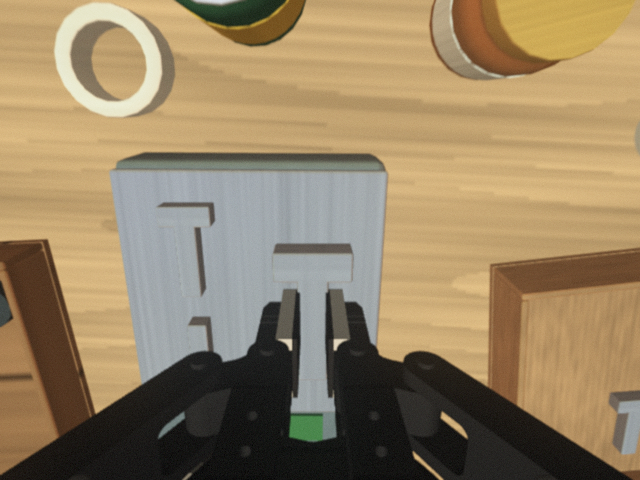

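B is held.

Call:
move_arm([
  [1,-0.087,0.257,0.013,0,0,-0.099],
  [1,-0.087,0.257,0.013,0,0,-0.099],
  [1,-0.087,0.257,0.013,0,0,-0.099],
  [1,-0.087,0.257,0.013,0,0,-0.099],
  [1,-0.087,0.257,0.013,0,0,-0.099],
  [1,-0.087,0.257,0.013,0,0,-0.099],
  [1,-0.087,0.257,0.013,0,0,-0.099],
  [1,-0.087,0.257,0.013,0,0,-0.099],
])

```text
time: 38.42
position: [0.5697, -0.2699, 0.1187]
eef_rot: [[0.989, 0.149, -0.003], [0.149, -0.989, 0.002], [-0.003, -0.002, -1.0]]
force: [0.7, 0.5, -0.9]
grip_width: 0.0098
```

```bash
python3 look.py w27 .017 .570 -.271 .012 8.5|grep -v L,
```

```text
38.425 [ 0.7  0.5 -0.9] [ 0.5697 -0.2699  0.1187] 0.0098
d [0.0004 0.0013 0.1069] rv [-0.002  0.003  0.002] q6 est 123.92821822597168
```

View pics/w27.png

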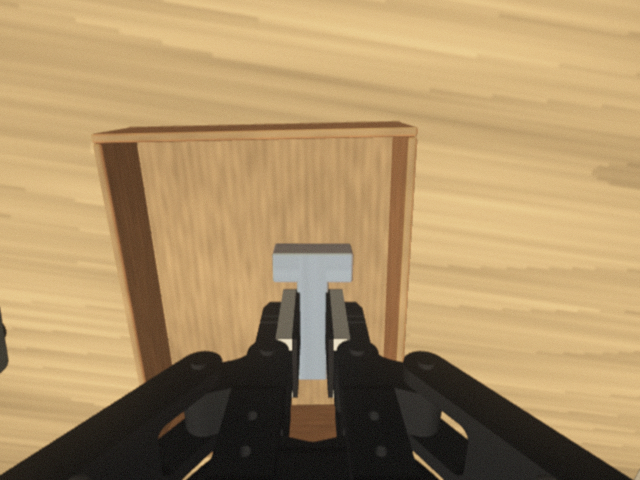

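Run:
```python
from h import *
c=calibration("wrist");a=ray(c,(96,139),.05);b=ray(c,(416,130),.05);e=(a-b)/np.linalg.norm(a-b);x=np.array([e[1],-e[0],0])
print(a,b,np.linalg.norm(a-b),np.degrees(np.arctan2(x[1],x[0])),"centre",(a+b)/2-x*.11)
```

```text
[ 0.61226094 -0.1501262   0.05      ] [ 0.64138277 -0.31285817  0.05      ] 0.16531718935452522 10.146013369923162 centre [ 0.51854203 -0.25086949  0.05      ]
```

Call:
move_arm([
  [1,0,0.001,0.04,0,0.003,0],
  [1,0,0.001,0.08,0,0.003,0],
  [1,0,0.001,0.1,0,0.003,0],
  [1,0,0.001,0.107,0,0.003,0],
  [1,0,0.001,0.107,0,0.003,0],
])

```text
time: 39.1
position: [0.5696, -0.2718, 0.0124]
eef_rot: [[0.989, 0.148, 0.0], [0.148, -0.989, 0.002], [0.0, -0.001, -1.0]]
force: [0.6, 1.1, -0.2]
grip_width: 0.0094
```

Call:
move_arm([
  [1,0,0,0.0015,0,0,0],
  [0.4,0,0,0.0015,0,0,0],
  [0.4,0,0,0.0015,0,0,0],
  [0.4,0,0,0.0015,0,0,0],
  [0.4,0,0,-0.03,0,0,0],
  [0.4,0,0,-0.08,0,0,0],
  [0.4,0,0,-0.12,0,0,0],
  [0.4,0,0,-0.12,0,0,0],
])

```text
time: 40.1
position: [0.5713, -0.2732, 0.1365]
eef_rot: [[0.989, 0.148, 0.008], [0.148, -0.989, -0.001], [0.007, 0.002, -1.0]]
force: [0.0, 0.2, -1.9]
grip_width: 0.0254
```

```bash
python3 look.py w28 .017 .5625 .0577 .13 2.8|grep -v L,; python3 over.py t28
```

```text
40.1 [ 0.   0.2 -1.9] [ 0.5713 -0.2732  0.1365] 0.0254
d [ 0.0414 -0.3277  0.0041] rv [-0.001 -0.004  0.099] q6 est 86.94321104010152
```

View pics/w28.png

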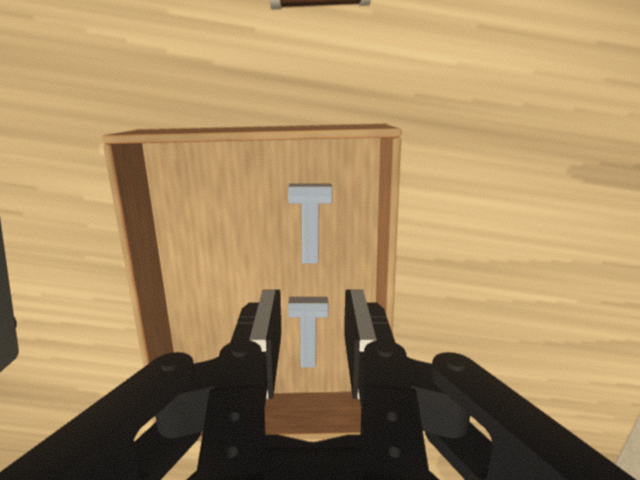

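View pics/t28s.png

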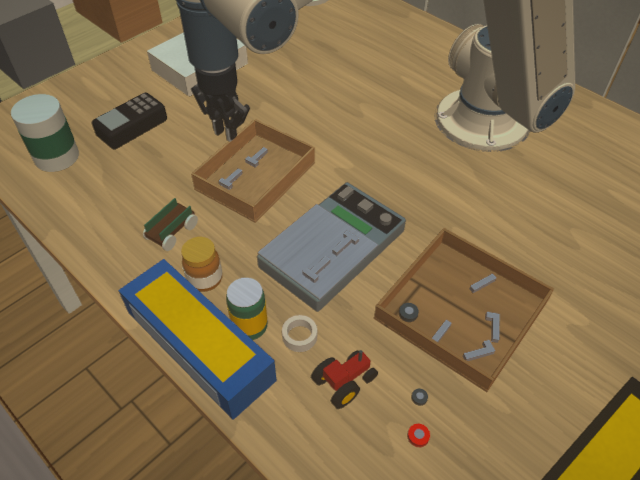

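Two bars are in the carton, at (310,225) and (308,335) in the wrist view, and two remain on the pan. Next is A on the pan's near left.

Call:
move_arm([
  [0.3,0.041,-0.328,0.004,0,-0.003,0.099],
  [0.3,0.041,-0.328,0.004,0,-0.003,0.099],
  [0.3,0.041,-0.328,0.004,0,-0.003,0.099],
  [0.3,0.041,-0.328,0.004,0,-0.003,0.099],
  [0.3,0.041,-0.328,0.004,0,-0.003,0.099],
  [0.3,0.041,-0.328,0.004,0,-0.003,0.099],
  [0.3,0.041,-0.328,0.015,0,-0.003,0.099],
  [0.3,0.041,-0.328,0.025,0,-0.003,0.099],
  [0.3,0.041,-0.328,0.025,0,-0.003,0.099],
])

```text
time: 41.38
position: [0.5602, 0.0567, 0.1059]
eef_rot: [[0.999, 0.047, -0.006], [0.047, -0.999, 0.001], [-0.006, -0.001, -1.0]]
force: [0.3, -0.4, 0.2]
grip_width: 0.0298
```

```bash
python3 look.py w29 .066 .5625 .0577 .0575 2.8|grep -v L,
```

```text
41.375 [ 0.3 -0.4  0.2] [0.5602 0.0567 0.1059] 0.0298
d [ 0.002  -0.0007  0.0492] rv [-0.001  0.005 -0.001] q6 est 86.94321104010152
```

View pics/w29.png

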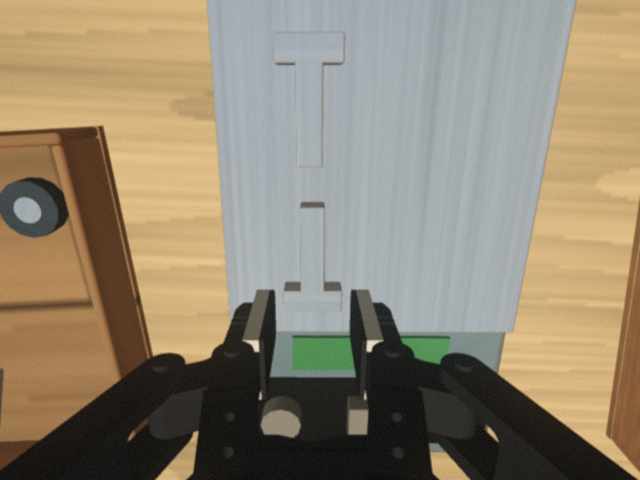

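A is centred at column 313. Its crosspiece is on the robot's side, so I grip 4 mm further along the stem.

Call:
move_arm([
  [0.3,0.006,-0.001,0.03,0,0.005,0],
  [0.3,0.006,-0.001,0.044,0,0.005,0],
  [0.3,0.006,-0.001,0.0495,0,0.005,0],
  [0.3,0.006,-0.001,0.0495,0,0.005,0],
  [1,0.006,-0.001,0.0495,0,0.005,0],
  [1,0.006,-0.001,0.0495,0,0.005,0],
  [1,0.006,-0.001,0.0495,0,0.005,0],
  [1,0.006,-0.001,0.0495,0,0.005,0],
  [1,0.006,-0.001,0.02,0,0.005,0],
  [1,0,0,-0.025,0,0,0],
  [1,0,0,-0.025,0,0,0],
])

```text
time: 42.8
position: [0.5634, 0.0587, 0.1364]
eef_rot: [[0.999, 0.05, 0.004], [0.05, -0.999, 0.004], [0.004, -0.003, -1.0]]
force: [0.3, -0.1, -1.5]
grip_width: 0.0097
```

```bash
python3 look.py w30 .066 .475 -.224 .12 8.5|grep -v L,
```

```text
42.8 [ 0.3 -0.1 -1.5] [0.5634 0.0587 0.1364] 0.0097
d [-0.1009  0.278   0.0131] rv [-0.003 -0.    -0.099] q6 est 123.74757810333116
```

View pics/w30.png

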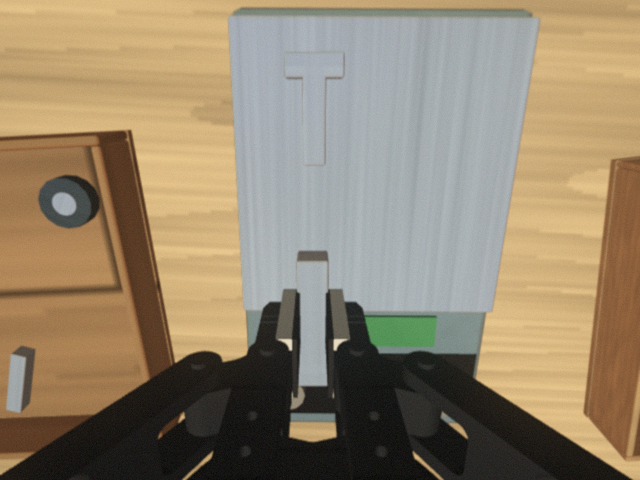

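A is held. Carry it to the carton's near-left spot.

Call:
move_arm([
  [1,-0.1,0.276,0.013,0,0,-0.099],
  [1,-0.1,0.276,0.013,0,0,-0.099],
  [1,-0.1,0.276,0.013,0,0,-0.099],
  [1,-0.1,0.276,0.013,0,0,-0.099],
  [1,-0.1,0.276,0.013,0,0,-0.099],
  [1,-0.1,0.276,0.013,0,0,-0.099],
  [1,-0.1,0.276,0.013,0,0,-0.099],
  [1,-0.1,0.276,0.013,0,0,-0.099],
  [1,-0.1,0.276,0.013,0,0,-0.099],
])

```text
time: 43.98
position: [0.4752, -0.2216, 0.1193]
eef_rot: [[0.989, 0.149, -0.003], [0.149, -0.989, 0.002], [-0.003, -0.002, -1.0]]
force: [0.2, 1.1, -0.8]
grip_width: 0.0098
```

```bash
python3 look.py w31 .017 .475 -.222 .012 8.5|grep -v L,
```

```text
43.975 [ 0.2  1.1 -0.8] [ 0.4752 -0.2216  0.1193] 0.0098
d [0.     0.0005 0.1073] rv [-0.002  0.003  0.001] q6 est 123.54990175853231
```

View pics/w31.png

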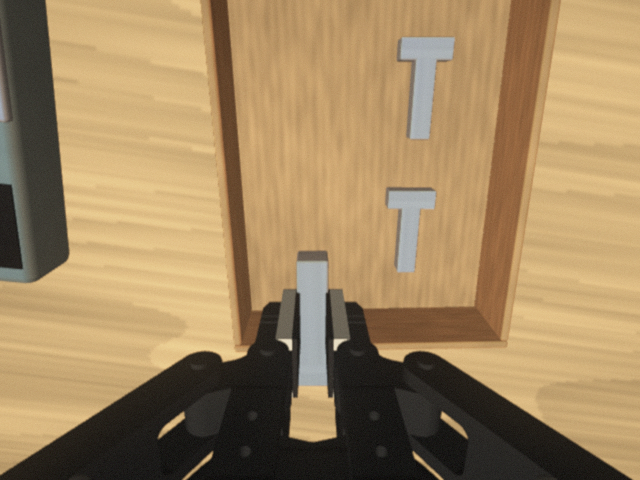

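Run:
```python
from h import *
c=calibration("wrist");a=ray(c,(238,347),.05);b=ray(c,(507,344),.05);e=(a-b)/np.linalg.norm(a-b);x=np.array([e[1],-e[0],0])
print(a,b,np.linalg.norm(a-b),np.degrees(np.arctan2(x[1],x[0])),"centre",(a+b)/2+x*.11)
p=np.array([.475,-.222,.05]);print((p-a)@x,(p-a)@e)
```

```text
[ 0.40259061 -0.18578204  0.05      ] [ 0.42963421 -0.34982275  0.05      ] 0.16625495033335477 9.361525653836784 centre [ 0.52464739 -0.24990942  0.05      ]
0.06555367698199466 -0.0475139519574107
```

The carton has not moved, and there is 42 mm to the left wall. Lower and release.

Call:
move_arm([
  [1,0,0.002,0.04,0,0.003,0],
  [1,0,0.002,0.08,0,0.003,0],
  [1,0,0.002,0.1,0,0.003,0],
  [1,0,0.002,0.1075,0,0.003,0],
  [1,0,0.002,0.1075,0,0.003,0],
])

```text
time: 44.65
position: [0.4752, -0.2241, 0.0121]
eef_rot: [[0.989, 0.148, -0.0], [0.148, -0.989, 0.002], [0.0, -0.002, -1.0]]
force: [-0.4, -0.1, -1.4]
grip_width: 0.0101
```

Call:
move_arm([
  [1,0,0,0.0015,0,0,0],
  [0.45,0,0,0.0015,0,0,0],
  [0.45,0,0,0.0015,0,0,0],
  [0.45,0,0,0.0015,0,0,0],
  [0.45,0,0,-0.03,0,0,0],
  [0.45,0,0,-0.08,0,0,0],
  [0.45,0,0,-0.12,0,0,0],
  [0.45,0,0,-0.12,0,0,0],
])

```text
time: 45.65
position: [0.4771, -0.2252, 0.1357]
eef_rot: [[0.989, 0.148, 0.007], [0.148, -0.989, -0.0], [0.007, 0.001, -1.0]]
force: [1.2, -0.2, -0.1]
grip_width: 0.0233
```

```bash
python3 look.py w32 .017 .640 .062 .13 2.8|grep -v L,
```

```text
45.65 [ 1.2 -0.2 -0.1] [ 0.4771 -0.2252  0.1357] 0.0233
d [ 0.2048 -0.2592  0.0043] rv [-0.001 -0.003  0.099] q6 est 87.26673770919245
```

View pics/w32.png

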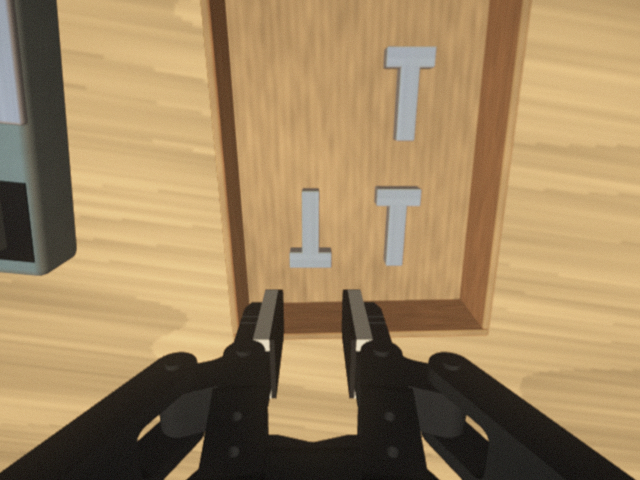

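Three bars are in the carton. Next is the last one, C on the pan's far left.

Call:
move_arm([
  [0.3,0.205,-0.259,0.004,0,-0.003,0.099],
  [0.3,0.205,-0.259,0.004,0,-0.003,0.099],
  [0.3,0.205,-0.259,0.004,0,-0.003,0.099],
  [0.3,0.205,-0.259,0.004,0,-0.003,0.099],
  [0.3,0.205,-0.259,0.004,0,-0.003,0.099],
  [0.3,0.205,-0.259,0.004,0,-0.003,0.099],
  [0.3,0.205,-0.259,0.015,0,-0.003,0.099],
  [0.3,0.205,-0.259,0.025,0,-0.003,0.099],
  [0.3,0.205,-0.259,0.025,0,-0.003,0.099],
])

```text
time: 46.82
position: [0.638, 0.0605, 0.106]
eef_rot: [[0.999, 0.048, -0.006], [0.048, -0.999, 0.001], [-0.006, -0.001, -1.0]]
force: [-0.4, -0.5, 0.6]
grip_width: 0.03
```

```bash
python3 look.py w33 .066 .640 .062 .0575 2.8|grep -v L,
```

```text
46.825 [-0.4 -0.5  0.6] [0.638  0.0605 0.106 ] 0.03
d [ 0.0016 -0.0012  0.0494] rv [-0.001  0.004 -0.001] q6 est 87.26673770919245
```

View pics/w33.png

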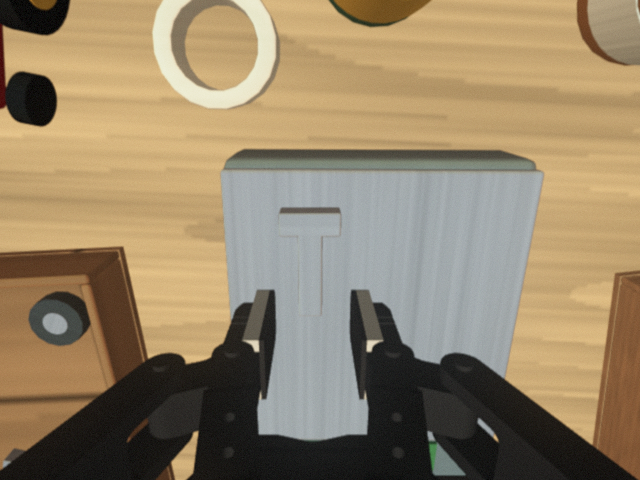

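C is centred at column 311.

Call:
move_arm([
  [0.3,0.001,-0.001,0.03,0,0.005,0],
  [0.3,0.001,-0.001,0.044,0,0.005,0],
  [0.3,0.001,-0.001,0.0495,0,0.005,0],
  [0.3,0.001,-0.001,0.0495,0,0.005,0],
  [1,0.001,-0.001,0.0495,0,0.005,0],
  [1,0.001,-0.001,0.0495,0,0.005,0],
  [1,0.001,-0.001,0.0495,0,0.005,0],
  [1,0.001,-0.001,0.0495,0,0.005,0],
  [1,0.001,-0.001,0.02,0,0.005,0],
  [1,0,0,-0.025,0,0,0],
  [1,0,0,-0.025,0,0,0],
])

```text
time: 48.25
position: [0.6418, 0.0623, 0.1366]
eef_rot: [[0.999, 0.049, 0.004], [0.049, -0.999, 0.003], [0.005, -0.003, -1.0]]
force: [0.4, -0.0, -1.2]
grip_width: 0.0101
```

```bash
python3 look.py w34 .066 .561 -.212 .12 8.5|grep -v L,
```

```text
48.25 [ 0.4 -0.  -1.2] [0.6418 0.0623 0.1366] 0.0101
d [-0.0927  0.2702  0.0131] rv [-0.003 -0.    -0.099] q6 est 119.20140890723808
```

View pics/w34.png

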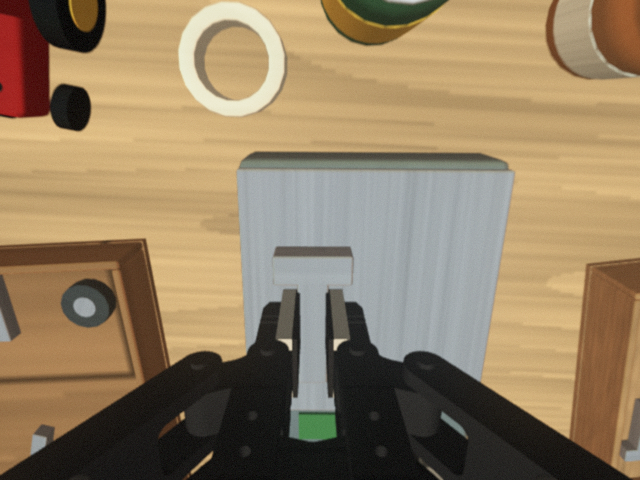

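C is held and the pan is now empty.

Call:
move_arm([
  [1,-0.093,0.27,0.013,0,0,-0.099],
  [1,-0.093,0.27,0.013,0,0,-0.099],
  [1,-0.093,0.27,0.013,0,0,-0.099],
  [1,-0.093,0.27,0.013,0,0,-0.099],
  [1,-0.093,0.27,0.013,0,0,-0.099],
  [1,-0.093,0.27,0.013,0,0,-0.099],
  [1,-0.093,0.27,0.013,0,0,-0.099],
  [1,-0.093,0.27,0.013,0,0,-0.099],
  [1,-0.093,0.27,0.013,0,0,-0.099],
])

```text
time: 49.42
position: [0.5601, -0.2113, 0.1191]
eef_rot: [[0.989, 0.149, -0.003], [0.149, -0.989, 0.002], [-0.003, -0.002, -1.0]]
force: [-0.6, 0.1, -0.1]
grip_width: 0.0099
```

```bash
python3 look.py w35 .017 .561 -.212 .012 8.5|grep -v L,
```

```text
49.425 [-0.6  0.1 -0.1] [ 0.5601 -0.2113  0.1191] 0.0099
d [0.0011 0.001  0.1071] rv [-0.002  0.003  0.001] q6 est 119.20140890723808
```

View pics/w35.png

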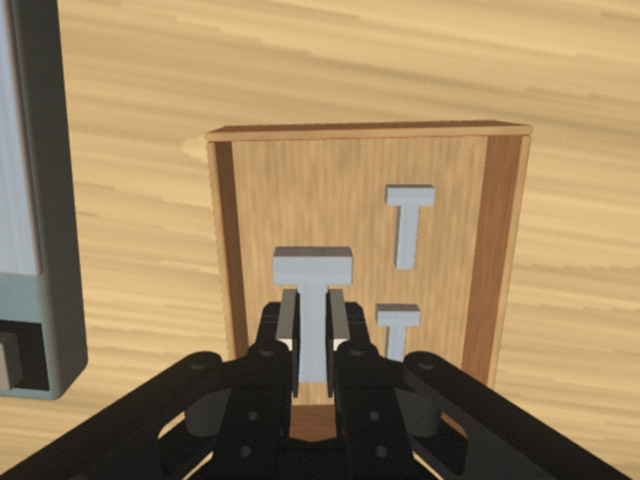

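The carton is in the same place and the far-left spot is free. Lower and release.

Call:
move_arm([
  [1,0.002,0.001,0.04,0,0.003,0],
  [1,0.002,0.001,0.08,0,0.003,0],
  [1,0.002,0.001,0.1,0,0.003,0],
  [1,0.002,0.001,0.1075,0,0.003,0],
  [1,0.002,0.001,0.1075,0,0.003,0],
])

```text
time: 50.1
position: [0.562, -0.2126, 0.0121]
eef_rot: [[0.989, 0.148, 0.0], [0.148, -0.989, 0.002], [0.0, -0.002, -1.0]]
force: [-0.3, 0.2, 0.1]
grip_width: 0.0097
```

Call:
move_arm([
  [1,0,0,0.0015,0,0,0],
  [0.45,0,0,0.0015,0,0,0],
  [0.45,0,0,0.0015,0,0,0],
  [0.45,0,0,0.0015,0,0,0],
  [0.45,0,0,-0.03,0,0,0],
  [0.45,0,0,-0.08,0,0,0],
  [0.45,0,0,-0.13,0,0,0],
  [0.45,-0.1,-0.05,-0.18,0,0,0],
  [0.45,-0.2,-0.1,-0.2,0,0,0],
  [0.45,-0.2,-0.1,-0.2,0,0,0],
  [0.45,-0.2,-0.1,-0.2,0,0,0],
  [0.45,-0.2,-0.1,-0.2,0,0,0],
])

```text
time: 51.6
position: [0.3475, -0.1434, 0.2137]
eef_rot: [[0.989, 0.149, 0.004], [0.149, -0.989, 0.002], [0.005, -0.002, -1.0]]
force: [0.3, 0.0, -0.3]
grip_width: 0.0236
```

```bash
python3 look.py w36 .017|head -1; python3 over.py t36
```

```text
51.6 [ 0.3  0.  -0.3] [ 0.3475 -0.1434  0.2137] 0.0236
```

View pics/t36.png

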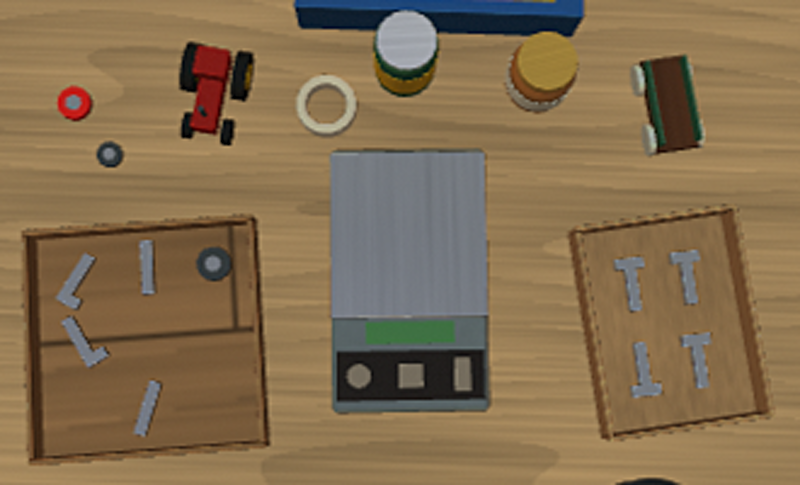

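View pics/t36s.png

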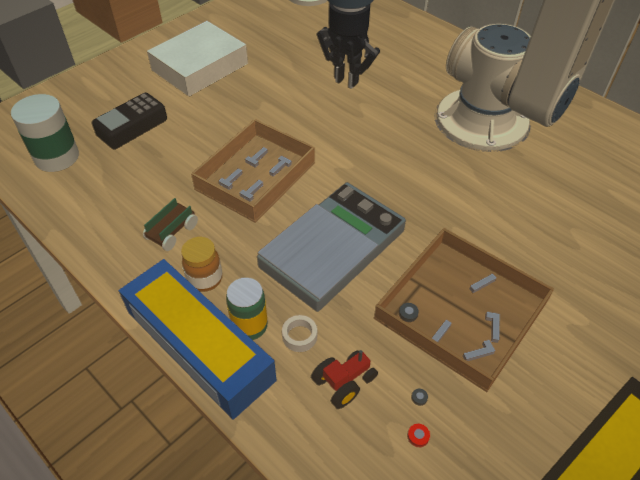

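Both views show all four T bars flat in the upright carton (top crop (629,282), (687,275), (645,370), (697,360)). The pan is empty with its keys up, the five other spares are in the crate, and the bystanders are where they were. The arm is clear of everything, so I hand in.

```bash
python3 -c "
from station import *
print(sign_off())"
```

```text
the job is handed in; nothing more can be done
None
```

The job is done and handed in at about 52 s of the 210 s allowed; `sign_off()` gave no verdict.

**What I did:**
- I pressed zero with the pan empty.
- I found four T bars in the crate and laid all four on the pan.
- I pressed count, then print, one at a time. All three keys bottomed at 17–26 N with the fingertips at about 56.5 mm, the full 6 mm of travel.
- I moved all four T bars into the carton.

**Last checks, from the top and scene pictures:**
- All four T bars lie flat inside the upright carton.
- The pan is empty and the keys look up.
- Both straights, both elbows and the wheel are in the crate.
- The tractor, wagon, can, jar and tape show no visible shift.
- The arm was clear of everything, with about 0.3 N measured on the tool.

**What disagreed:**
- The top and wrist cameras differed by about 5 mm on the carton's centre. I saw no sign of the carton being knocked.
- The fingers read about 10 mm on the 12 mm bars, but every bar was held securely.
- I did not see the grip slacken at any point.

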